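Weigh-check the spare gas bottles on the chart table

ROBOT

A 6-joint arm with a two-finger parallel gripper is mounted at the origin on the work surface. World frame = base frame: x ahead of the robot, y to its left, z up, the work surface at z = 0. Lengths are in m, angles in degrees, forces in N, time in s.
With the tool pointing down it reaches from about 0.25 to 0.725 m from the base axis. Payload 9.7 kg.
Tool frame: the origin (TCP) lies at the centre of the arm's flange, where the gripper is bolted on; the fingertips stand 173 mm ahead of it and the grasp point (between the pads) lies bot.grip_depth ahead of it (bot.grip_depth is the distance from the TCP to the grasp point, in m); z points along the fingers, y is the direction in which the jaws open and shut (so a half turn about z gives the same grasp; the last joint's range is limited). The gripper opens to 85 mm and grips with 20 to 120 N. Pads are 22 mm wide; open, the fingers measure 114 mm over their backs; the gripper's body (76 mm by 85 mm) begins 54 mm behind the grasp point. The pads swing forward as they close: fully open they stand 13 mm farther back than shut.
Start: joints at [-66.291, 4.979, 10.078, 95.1, 0, 90], TCP at [0.221, -0.504, 0.405] pointing down, gripper open.
Joint ranges: [-179.16, 179.16], [-48.56, 103.87], [-65.8, 70.77], [-126.05, 130.52], [-82.76, 87.17], [-180, 180]. Speed limits (degrees/s): [127.2, 127.2, 147.25, 180, 180, 180].

INTERFACE

Orientations are given as [roll, pitch, yaw] about the fixed x, y, z axes, in that order (R = Rz(yaw) Ry(pitch) Rx(roll)).
In Python, from workcell import status, viewer, bot gives the robot as it stands. The module is installed in compiled form; this text tells all that it offers.
- The arm moves only by the tool move_arm, never from a script. Its argument "commands" is a list of rows, each an object with "claw": the gripper's target within -1 to 1 (fully open at 1, half-way at 0, shut at -1); "travel": the shift along the tool's x, y, z in cm, a list of three; "turn": the turn about the tool's z in degrees. A call has 1 to 5 rows; each row shifts and turns the commanded pose from where the row before left it, along the tool's axes as they then stand; what a row does not reach is not made up. A row lasts 1/12 s, in which the tool goes at most 41.7 mm and 7.16 degrees, less where a joint would pass 70% of its speed; a pose out of reach is approached as far as the arm can. A call is refused whole if a number of a shift passes 4.17 or a number of a turn 7.16, either way. A call with a gripper value outside its range is refused whole. The fingers move at their own pace and stop on an object; "squeeze" is the grip in N (left out, the last holds). Time passes only in rows, so rows that do not move let the fingers close. It gives the time, the measured TCP pose, the force and the opening at its end, in the units of the state.
- status.get_obs(): the state, without advancing time (a new reading comes with each control period).
- viewer.camera(name): name is "side" or "top"; returns the picture (480x640x3 uint8, blue, green, red); there is no depth.
- viewer.camera_params(name): a dict with "camera_matrix" (3x3 intrinsics, pixels), "D" ([k1, k2, p1, p2, k3] as OpenCV has them; the pictures are not rectified), "xyz" and "rotation" of the camera in the world. Camera axes: x right, y up, looking along -z (the intrinsics and any distortion apply to the point x, -y, -z); pixel columns grow to the right and rows downward; lengths in m; the calibration is good to about 2 mm. A picture is of the moment at which its call begins. camera_params takes no time and is no camera call.
- bot.job_done(): hands the job in, once; it reports no verdict.
The state is a dict: "time": time; "q": joint angles; "qd": joint speeds; "joint_efforts": joint torques, N m; "ee_pos": TCP position; "tcp_rot": TCP orientation; "wrist_force": force on the tool from outside, world axes, zero at the start; "torque": the same for the moment, N m; "opening": finger opening in m.
Only numpy, scipy, OpenCV 4.12 (cv2) and the standard library are available. Lean on these libraries where they do the work, as an engineer would, in place of code of your own. Each camera call takes 0.05 s, during which the arm holds its last target.

TASK

Weigh the spare extinguisher gas bottles one at a time for my log, shortest first: stand each one up on its rubber boot, set it alone and upright in the middle of the balance pan, and leave it let go until the needle has been still for a good two seconds so that I can read it. Finish with every bottle standing upright in the crate, one to a compartment, and leave the things on the chart undisturbed.

Things in the scene. Friction and masses are not known exactly. Their poses are not given: they have to be found in the camera images.
- bottle_s: the shortest gas bottle (may be absent), about 0.45 kg (+-15 %): grey steel body 40 mm in diameter, black octagonal rubber boot (foot, 30 mm long) and black octagonal shoulder guard, both 46 mm across flats, so it lies level and does not roll; 110 mm from foot face to guard end, then a brass valve 18 mm wide, 20 mm long. Origin: centre of the foot face; x runs from foot to valve, up when it stands.
- bottle_s_head (a point): on the axis of that bottle in the middle of its 24 mm long shoulder guard, 98 mm from the foot face: where to grip it. Axes as the bottle's: flats of guard and boot face along its y and z, and every 45 degrees between; lying on a surface the axis is 23 mm above it. Gripped lightly here (5 to 8 N a finger) it turns in the fingers as the head is lifted; gripped hard it does not
- bottle_m: the middle gas bottle (may be absent), about 0.58 kg (+-15 %): grey steel body 40 mm in diameter, black octagonal rubber boot (foot, 30 mm long) and black octagonal shoulder guard, both 46 mm across flats, so it lies level and does not roll; 140 mm from foot face to guard end, then a brass valve 18 mm wide, 20 mm long. Origin: centre of the foot face; x runs from foot to valve, up when it stands.
- bottle_m_head (a point): on the axis of that bottle in the middle of its 24 mm long shoulder guard, 128 mm from the foot face: where to grip it. Axes as the bottle's: flats of guard and boot face along its y and z, and every 45 degrees between; lying on a surface the axis is 23 mm above it. Gripped lightly here (5 to 8 N a finger) it turns in the fingers as the head is lifted; gripped hard it does not
- bottle_l: the longest gas bottle (may be absent), about 0.72 kg (+-15 %): grey steel body 40 mm in diameter, black octagonal rubber boot (foot, 30 mm long) and black octagonal shoulder guard, both 46 mm across flats, so it lies level and does not roll; 170 mm from foot face to guard end, then a brass valve 18 mm wide, 20 mm long. Origin: centre of the foot face; x runs from foot to valve, up when it stands.
- bottle_l_head (a point): on the axis of that bottle in the middle of its 24 mm long shoulder guard, 158 mm from the foot face: where to grip it. Axes as the bottle's: flats of guard and boot face along its y and z, and every 45 degrees between; lying on a surface the axis is 23 mm above it. Gripped lightly here (5 to 8 N a finger) it turns in the fingers as the head is lifted; gripped hard it does not
- mat: thin grey-green rubber mat fixed to the table, 270 mm (its x) by 380 mm (its y) and 3 mm thick, on which the bottles lie at the start, roughly along its x, feet towards the robot. Origin: centre of its underside, at table height.
- balance: white dial spring balance, fixed. Origin: on the table under the centre of the pan; its dial nose reaches 165 mm from the origin along its -x; its housing is 170 mm by 160 mm and 52 mm high below the pan. z up.
- pan_top (a point): centre of the upper face of the balance's pan, a flat round steel plate 150 mm in diameter and 6 mm thick, 76 mm above the table when empty, with a faint ring of 60 mm diameter engraved about its centre. It sinks with the load.
- pan (a joint): how far the sprung pan has sunk, m: 0 empty, about 0.001 m for each newton (4 to 9 mm under a bottle), stop at 0.012; the dial needle turns with it
- crate: fixed plywood carrying crate with an open top, 86 mm (its x) by 246 mm (its y) outside, 70 mm high, walls, floor and two partitions 6 mm thick: three compartments in a row along its y, each 74 mm by 74 to 76 mm inside. Origin: centre of its underside.
- cell0 (a point): centre of the floor of the crate's compartment 0 (at its -y end), 6 mm above the table
- cell1 (a point): centre of the floor of the crate's compartment 1 (in the middle), 6 mm above the table
- cell2 (a point): centre of the floor of the crate's compartment 2 (at its +y end), 6 mm above the table
- mug: white mug, bystander, 80 mm wide, 90 mm high, on the chart beyond the work; not to be disturbed. Origin: centre of its underside.
- rule: parallel rule lying on the chart, bystander, 280 mm by 80 mm, 5 mm thick; not to be disturbed. Origin: its centre.
- dividers: chart dividers lying on the chart, bystander, 140 mm long; not to be disturbed. Origin: their middle.
Things that resemble listed ones, but are neither listed nor needed, are in the scene too. What is shaped like the bottle_l but brown is not meant.

How it is judged (in metres and radians):
On the way, in this order (a step that is already met when the one before it is completed fails the run):
1. the shortest bottle (if present) stands alone on the pan, upright, centred within 15 mm, let go and at rest for 1.5 s (horizontal distance between bottle_s and pan_top below 0.015 m and angle between bottle_s's own x axis and vertical below 0.1 rad and z of bottle_s in the frame of pan_top between -0.005 and 0.005 m and contact force between the fingers and bottle_s below 0.05 N and linear speed of bottle_s below 0.02 m/s and horizontal distance between bottle_s and bottle_m above 0.1 m and horizontal distance between bottle_s and bottle_l above 0.1 m), for 1.5 s.
2. the middle bottle (if present) stands alone on the pan, upright, centred within 15 mm, let go and at rest for 1.5 s (horizontal distance between bottle_m and pan_top below 0.015 m and angle between bottle_m's own x axis and vertical below 0.1 rad and z of bottle_m in the frame of pan_top between -0.005 and 0.005 m and contact force between the fingers and bottle_m below 0.05 N and linear speed of bottle_m below 0.02 m/s and horizontal distance between bottle_m and bottle_s above 0.1 m and horizontal distance between bottle_m and bottle_l above 0.1 m), for 1.5 s.
3. the longest bottle (if present) stands alone on the pan, upright, centred within 15 mm, let go and at rest for 1.5 s (horizontal distance between bottle_l and pan_top below 0.015 m and angle between bottle_l's own x axis and vertical below 0.1 rad and z of bottle_l in the frame of pan_top between -0.005 and 0.005 m and contact force between the fingers and bottle_l below 0.05 N and linear speed of bottle_l below 0.02 m/s and horizontal distance between bottle_l and bottle_s above 0.1 m and horizontal distance between bottle_l and bottle_m above 0.1 m), for 1.5 s.
At the end, for the whole second after the job is handed in: every bottle present stands upright (within 0.1 rad) on the floor of the crate, inside its compartments, let go and at rest; the pan is empty (x of bottle_s in the frame of crate between -0.04 and 0.04 m and y of bottle_s in the frame of crate between -0.12 and 0.12 m and z of each of bottle_s, bottle_m, bottle_l in the frame of crate below 0.012 m and angle between each of bottle_s, bottle_m, bottle_l's own x axis and vertical below 0.1 rad and linear speed of each of bottle_s, bottle_m, bottle_l below 0.02 m/s and contact force between the fingers and bottle_s below 0.05 N and x of bottle_m in the frame of crate between -0.04 and 0.04 m and y of bottle_m in the frame of crate between -0.12 and 0.12 m and contact force between the fingers and bottle_m below 0.05 N and x of bottle_l in the frame of crate between -0.04 and 0.04 m and y of bottle_l in the frame of crate between -0.12 and 0.12 m and contact force between the fingers and bottle_l below 0.05 N and value of joint pan below 0.0015 m); the robot touches nothing.
It fails at once if a bystander on the chart (mug, rule, dividers) is shifted more than 50 mm (distance of any of mug, rule, dividers from where it was at the start of the episode above 0.05 m).
Of bottle_s, bottle_m, bottle_l only 2 to 3 are there at a start; the rules pass over those that are not, and their reading is None.
At some moment in a run one of bottle_l may be knocked a few centimetres aside while the robot is not near it.
Once in a run the grip may slacken for a moment while it holds something.
It also fails if it takes over 210 s, if anything falls off the work surface, if the arm or the gripper's body presses on something with over 40 N, if the wrist force passes 120 N, or if a joint passes its speed limit or range.

## Working session

There is one attempt and no reset: what is moved stays moved. The work goes in short steps, Python scripts to look and compute and a tool call to move; the robot and the scene stay as the last step left them, time stands still between calls to the robot, and variables do not carry over. Pictures are saved under pics/ and viewed, and the job is handed in when it is done.

Besides the shell and the picture viewer there is one more tool, called by a JSON object that holds its "name" and its "arguments". move_arm: Moves the arm, as the interface text tells. Its arguments: {"type":"object","properties":{"commands":{"type":"array"},"squeeze":{"type":"number"}},"required":["commands"]}

```bash
mkdir -p pics
python3 - <<'E'
from workcell import status, viewer, bot
import cv2
print(status.get_obs()); print(bot.grip_depth)
for n in ("side","top"):
    cv2.imwrite(f"pics/{n}0.png",viewer.camera(n)); print(n,viewer.camera_params(n))
E
```

```text
{'time': 0.0, 'q': array([-6.62912023e+01,  5.01148916e+00,  1.00331556e+01,  9.51002568e+01,
        4.78589581e-04,  9.00006824e+01]), 'qd': array([ 0.10861517, -0.02024939, -0.05127453, -0.07495659,  0.00150807,
       -0.00109903]), 'joint_efforts': array([-1.02534937e-03, -5.20385206e+01,  4.64804649e+01,  1.61666167e-02,
       -2.30821379e-04,  2.33772357e-05]), 'ee_pos': array([ 0.22114777, -0.50357625,  0.40396755]), 'tcp_rot': array([-1.79921410e+02, -4.77653107e-04,  2.37081146e+01]), 'wrist_force': array([-0.90352491,  0.37303616,  0.45380466]), 'torque': array([-0.01332427,  0.01491584,  0.01728558]), 'opening': 0.08540252946675586}
0.1547
side {'camera_matrix': array([[477.89225799,   0.        , 322.25554143],
       [  0.        , 477.89225799, 234.29753352],
       [  0.        ,   0.        ,   1.        ]]), 'D': array([-0.05143696,  0.        ,  0.        ,  0.        ,  0.        ]), 'xyz': array([0.3398161 , 0.65300406, 0.86328787]), 'rotation': array([  38.78061037,   -0.19290031, -171.4630661 ])}
top {'camera_matrix': array([[458.50387438,   0.        , 310.23002672],
       [  0.        , 458.50387438, 238.19024728],
       [  0.        ,   0.        ,   1.        ]]), 'D': array([-0.07660807,  0.        ,  0.        ,  0.        ,  0.        ]), 'xyz': array([0.38725083, 0.00305613, 1.12982543]), 'rotation': array([  1.71492855,  -0.72661049, -90.09014516])}
```

View pics/top0.png

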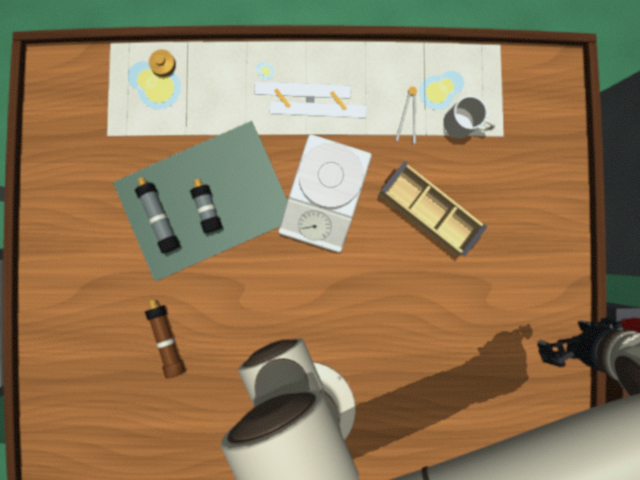

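View pics/side0.png

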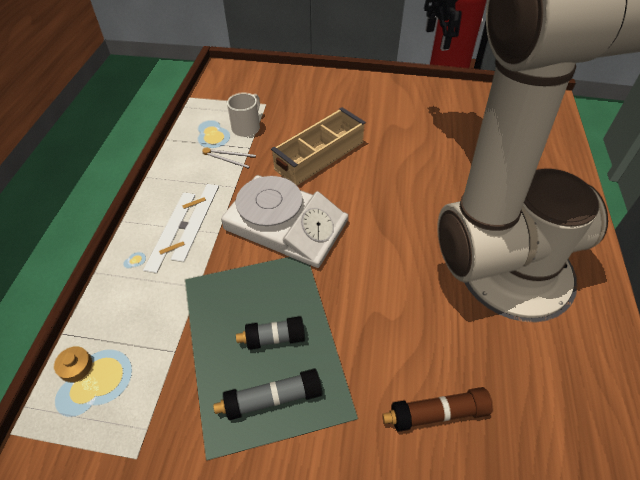

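The top view shows two grey bottles on the mat (valves at about (141,183) and (198,184)), a brown decoy at (165,340), the pan at (330,175) and the crate at (432,210). The side view agrees.

```bash
cat > h.py <<'E'
import numpy as np, cv2
from scipy.spatial.transform import Rotation as R
from workcell import status, viewer, bot
def ray(cam,uv):
    p=viewer.camera_params(cam)
    uv=np.asarray(uv,float).reshape(-1,1,2)
    n=cv2.undistortPoints(uv,p["camera_matrix"],p["D"]).reshape(-1,2)
    d=np.c_[n[:,0],-n[:,1],-np.ones(len(n))]
    return np.array(p["xyz"]),R.from_euler('xyz',p["rotation"],degrees=True).apply(d)
def plane(cam,uv,z):
    o,d=ray(cam,uv); return o+d*((z-o[2])/d[:,2])[:,None]
def proj(cam,P):
    p=viewer.camera_params(cam); P=np.asarray(P,float).reshape(-1,3)
    c=R.from_euler('xyz',p["rotation"],degrees=True).inv().apply(P-p["xyz"])
    c=c*[1,-1,-1]
    return cv2.projectPoints(c,np.zeros(3),np.zeros(3),p["camera_matrix"],p["D"])[0].reshape(-1,2)
def tri(uvt,uvs):
    o1,d1=ray("top",uvt);o2,d2=ray("side",uvs);d1=d1[0];d2=d2[0]
    s=np.linalg.lstsq(np.c_[d1,-d2],o2-o1,rcond=None)[0]
    a=o1+s[0]*d1;b=o2+s[1]*d2
    return (a+b)/2,np.linalg.norm(a-b)
E
python3 - <<'E'
from h import *
t=cv2.imread("pics/top0.png"); s=cv2.imread("pics/side0.png")
def blobs(im,m,roi,mn=25):
    x0,y0,x1,y1=roi; mm=np.zeros_like(m);mm[y0:y1,x0:x1]=m[y0:y1,x0:x1]
    n,l,st,c=cv2.connectedComponentsWithStats(mm)
    for i in range(1,n):
        if st[i,4]>mn: print(st[i],c[i].round(1))
g=t.max(2)
print("top black"); blobs(t,(g<40).astype(np.uint8),(110,120,290,280))
hsv=cv2.cvtColor(t,cv2.COLOR_BGR2HSV)
print("top brass");blobs(t,cv2.inRange(hsv,(8,120,80),(30,255,255)),(120,170,220,210),8)
print("side black"); blobs(s,(s.max(2)<40).astype(np.uint8),(185,260,360,460))
crop=cv2.resize(t[120:290,100:300],None,fx=4,fy=4,interpolation=cv2.INTER_CUBIC);cv2.imwrite("pics/c1.png",crop[:600])
crop=cv2.resize(t[130:265,275:495],None,fx=3.6,fy=3.6,interpolation=cv2.INTER_CUBIC);cv2.imwrite("pics/c2.png",crop)
E
```

```text
top black
[136 184  21  13 132] [145.1 188.9]
[191 186  20  12 130] [200.2 190.8]
[202 217  20  16 217] [211.4 224.5]
[159 236  21  17 232] [168.8 244.1]
top brass
[120 170  18   9  80] [125.6 172.4]
[138 178   8   8  47] [141.5 181.4]
[194 179   8   9  49] [197.4 183. ]
[120 202   4   8  18] [120.8 206.4]
side black
[287 317  19  27 405] [295.6 329.9]
[245 323  16  27 329] [252.1 336.1]
[300 369  23  31 487] [311.4 384.1]
[223 389  19  31 396] [231.3 404.6]
```

```bash
echo
```

```text
(no output)
```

View pics/c1.png

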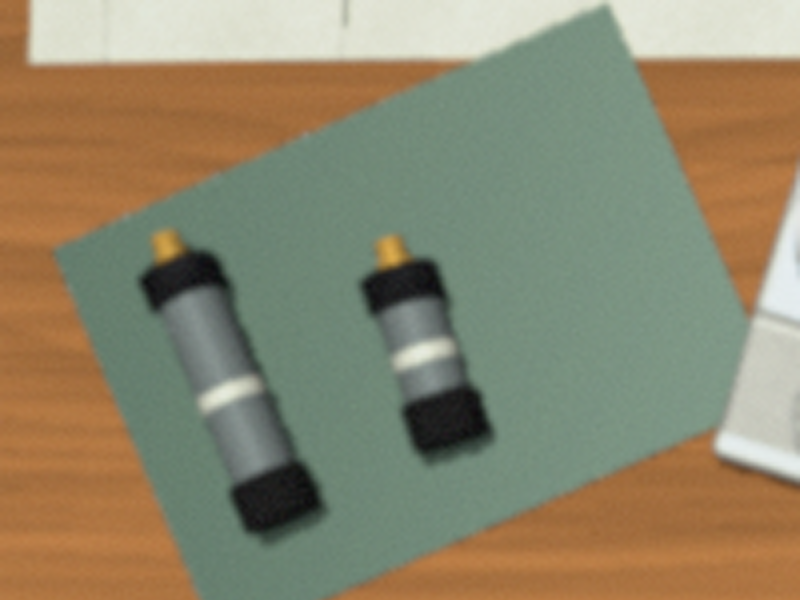

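View pics/c2.png

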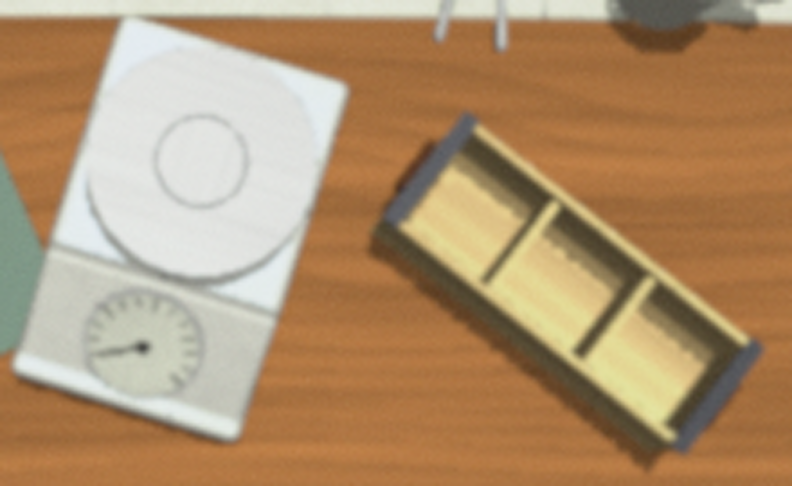

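Run:
```python
from h import *
t=lambda c:(np.array(c,float)/4+[100,120])
L=plane("top",[t((185,281)),t((277,498))],.036);S=plane("top",[t((404,287)),t((447,420))],.036)
print("L",L,np.linalg.norm(L[0]-L[1]), np.degrees(np.arctan2(*(L[0]-L[1])[1::-1])))
print("S",S,np.linalg.norm(S[0]-S[1]), np.degrees(np.arctan2(*(S[0]-S[1])[1::-1])))
for n,p in (("L",((185,281),(231.3,404.6))),("Lb",((277,498),(311.4,384.1))),("S",((404,287),(252.1,336.1))),("Sb",((447,420),(295.6,329.9)))): print(n,tri(t(p[0]),p[1]))
c=lambda c:(np.array(c,float)/3.6+[275,130])
print("pan",plane("top",[c((201,161))],.076))
C=plane("top",[c(x) for x in((470,113),(387,220),(683,450),(760,347))],.07)
print(C,C.mean(0),[np.linalg.norm(C[i]-C[i-1]) for i in range(4)],np.degrees(np.arctan2(*(C[0]-C[3])[1::-1])))
P=plane("top",[c(x) for x in((558,203),(486,280),(655,280),(580,354))],.07);print(P)
s=cv2.imread("pics/side0.png")
cv2.imwrite("pics/c3.png",cv2.resize(s[90:270,215:375],None,fx=3.33,fy=3.33,interpolation=cv2.INTER_CUBIC))
```

```text
L [[0.53602611 0.38412576 0.036     ]
 [0.40527015 0.32671856 0.036     ]] 0.14280303602529495 23.703434649336405
S [[0.5317709  0.2510612  0.036     ]
 [0.45181535 0.22457793 0.036     ]] 0.08422739023866219 18.32616030422747
L (array([0.53862845, 0.38954211, 0.02077741]), np.float64(0.0010671682394676845))
Lb (array([0.40534565, 0.33104453, 0.02132247]), np.float64(0.0003340068193151237))
S (array([0.53376825, 0.25425229, 0.02204353]), np.float64(0.00030717034587951736))
Sb (array([0.45305221, 0.2277002 , 0.02078862]), np.float64(0.000680807316349309))
pan [[ 0.56567629 -0.05827566  0.076     ]]
[[ 0.59876764 -0.23413945  0.07      ]
 [ 0.52854765 -0.17907439  0.07      ]
 [ 0.37916039 -0.37208735  0.07      ]
 [ 0.44625335 -0.42440393  0.07      ]] [ 0.48818226 -0.30242628  0.07      ] [np.float64(0.2438466385931611), np.float64(0.08923568799851188), np.float64(0.24407080273088902), np.float64(0.08507931393262594)] 51.28465180864404
[[ 0.54005971 -0.29128428  0.07      ]
 [ 0.48967284 -0.24333918  0.07      ]
 [ 0.48994464 -0.35482744  0.07      ]
 [ 0.44164928 -0.30456326  0.07      ]]
```

View pics/c3.png

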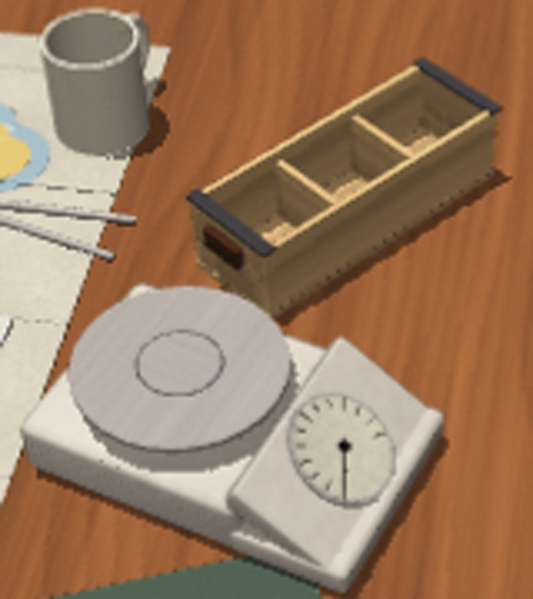

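Measured head–boot separations are 143 mm (expected 143 for l) and 84 mm (expected 83 for s). So bottle_s and bottle_l are present and bottle_m is absent.

```bash
cat >> h.py <<'E'
def go(x,y,z,yaw=None):
    """tool-axis shift (cm) from measured TCP to world TCP target, after turning to yaw"""
    o=status.get_obs(); d=np.array([x,y,z])-o["ee_pos"]; cy=o["tcp_rot"][2]
    yaw=cy if yaw is None else yaw
    a=np.radians(yaw)
    print("t%.2f pos"%o["time"],o["ee_pos"].round(4),"rot",o["tcp_rot"].round(1),"open %.4f"%o["opening"],"F",o["wrist_force"].round(1))
    print("turn",round(cy-yaw,2),"travel cm",np.round(100*np.array([d[0]*np.cos(a)+d[1]*np.sin(a),d[0]*np.sin(a)-d[1]*np.cos(a),-d[2]]),2),"q6 %.1f"%o["q"][5])
E
python3 - <<'E'
from h import *
c=(np.array((201,161))/3.6+[275,130]); print("pan tri",tri(c,(269.1,198.7)))
print(proj("side",[[.4882,-.3024,.006]]),proj("top",[[.4882,-.3024,.006]]))
go(.533,.253,.405,18.3)
E
```

```text
pan tri (array([ 0.5656089 , -0.05846256,  0.07375074]), np.float64(0.0008920028984236861))
[[319.33396229 153.09884601]] [[427.66680875 210.89573514]]
t0.10 pos [ 0.2212 -0.5036  0.404 ] rot [-179.9   -0.    23.7] open 0.0855 F [-0.8 -0.4 -0.2]
turn 5.41 travel cm [ 53.36 -62.04  -0.1 ] q6 90.0
```

{"name": "move_arm", "arguments": {"commands": [{"claw": 1,"travel": [0,0,0],"turn": 5.4},{"claw": 1,"travel": [2.6,-3.0,0],"turn": 0},{"claw": 1,"travel": [2.6,-3.0,0],"turn": 0},{"claw": 1,"travel": [2.6,-3.0,0],"turn": 0},{"claw": 1,"travel": [2.6,-3.0,0],"turn": 0}], "squeeze": 10}}

```text
time: 0.52
ee_pos: [0.2823, -0.3555, 0.4041]
tcp_rot: [-180.0, 0.0, 18.2]
wrist_force: [0.5, -0.6, -0.1]
opening: 0.0853
```

{"name": "move_arm", "arguments": {"commands": [{"claw": 1,"travel": [2.6,-3.0,0],"turn": 0},{"claw": 1,"travel": [2.6,-3.0,0],"turn": 0},{"claw": 1,"travel": [2.6,-3.0,0],"turn": 0},{"claw": 1,"travel": [2.6,-3.0,0],"turn": 0},{"claw": 1,"travel": [2.6,-3.0,0],"turn": 0}]}}

```text
time: 0.93
ee_pos: [0.3585, -0.1719, 0.4046]
tcp_rot: [180.0, -0.0, 18.3]
wrist_force: [1.8, -0.2, 0.3]
opening: 0.0856
```

{"name": "move_arm", "arguments": {"commands": [{"claw": 1,"travel": [2.6,-3.0,0],"turn": 0},{"claw": 1,"travel": [2.6,-3.0,0],"turn": 0},{"claw": 1,"travel": [2.6,-3.0,0],"turn": 0},{"claw": 1,"travel": [2.6,-3.0,0],"turn": 0},{"claw": 1,"travel": [2.6,-3.0,0],"turn": 0}]}}

```text
time: 1.35
ee_pos: [0.4349, 0.0116, 0.4046]
tcp_rot: [180.0, -0.0, 18.3]
wrist_force: [0.7, -0.8, -0.2]
opening: 0.0853
```

{"name": "move_arm", "arguments": {"commands": [{"claw": 1,"travel": [2.6,-3.0,0],"turn": 0},{"claw": 1,"travel": [2.6,-3.0,0],"turn": 0},{"claw": 1,"travel": [2.6,-3.0,0],"turn": 0},{"claw": 1,"travel": [2.6,-3.0,0],"turn": 0},{"claw": 1,"travel": [0,0,0],"turn": 0}]}}

```text
time: 1.77
ee_pos: [0.4975, 0.1611, 0.4027]
tcp_rot: [-179.9, 0.1, 18.5]
wrist_force: [1.2, -0.4, 0.4]
opening: 0.0853
```

Run:
```python
from h import *
go(.5331,.2533,.1807,18.3)
cv2.imwrite("pics/top1.png",viewer.camera("top"))
```

```text
t1.77 pos [0.4975 0.1611 0.4027] rot [-1.799e+02  1.000e-01  1.850e+01] open 0.0853 F [ 1.2 -0.4  0.4]
turn 0.25 travel cm [ 6.28 -7.63 22.2 ] q6 179.4
```

View pics/top1.png

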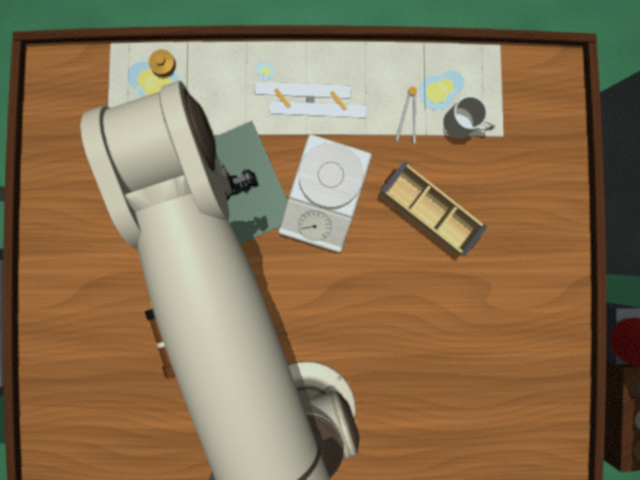

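q6 has reached its limit at 179°. I'll use the equivalent half-turned grasp instead.

{"name": "move_arm", "arguments": {"commands": [{"claw": 1,"travel": [0,0,0],"turn": -7.15},{"claw": 1,"travel": [0,0,0],"turn": -7.15},{"claw": 1,"travel": [0,0,0],"turn": -7.15},{"claw": 1,"travel": [0,0,0],"turn": -7.15},{"claw": 1,"travel": [0,0,0],"turn": -7.15}]}}

```text
time: 2.23
ee_pos: [0.4955, 0.1551, 0.4047]
tcp_rot: [-180.0, 0.0, 54.4]
wrist_force: [1.1, -0.1, -0.3]
opening: 0.0856
```

{"name": "move_arm", "arguments": {"commands": [{"claw": 1,"travel": [0,0,0],"turn": -7.15},{"claw": 1,"travel": [0,0,0],"turn": -7.15},{"claw": 1,"travel": [0,0,0],"turn": -7.15},{"claw": 1,"travel": [0,0,0],"turn": -7.15},{"claw": 1,"travel": [0,0,0],"turn": -7.15}]}}

```text
time: 2.65
ee_pos: [0.4955, 0.155, 0.4047]
tcp_rot: [-180.0, 0.0, 90.1]
wrist_force: [0.3, 0.3, 0.2]
opening: 0.0855
```

{"name": "move_arm", "arguments": {"commands": [{"claw": 1,"travel": [0,0,0],"turn": -7.15},{"claw": 1,"travel": [0,0,0],"turn": -7.15},{"claw": 1,"travel": [0,0,0],"turn": -7.15},{"claw": 1,"travel": [0,0,0],"turn": -7.15},{"claw": 1,"travel": [0,0,0],"turn": -7.15}]}}

```text
time: 3.07
ee_pos: [0.4955, 0.155, 0.4048]
tcp_rot: [-180.0, 0.0, 125.9]
wrist_force: [-0.3, -0.1, 1.0]
opening: 0.0852
```

{"name": "move_arm", "arguments": {"commands": [{"claw": 1,"travel": [0,0,0],"turn": -7.15},{"claw": 1,"travel": [0,0,0],"turn": -7.15},{"claw": 1,"travel": [0,0,0],"turn": -7.15},{"claw": 1,"travel": [0,0,0],"turn": -7.15},{"claw": 1,"travel": [0,0,0],"turn": -7.15}]}}

```text
time: 3.48
ee_pos: [0.4955, 0.155, 0.4047]
tcp_rot: [-180.0, -0.0, 161.6]
wrist_force: [-0.3, 0.4, -0.1]
opening: 0.0855
```

{"name": "move_arm", "arguments": {"commands": [{"claw": 1,"travel": [0,0,0],"turn": -7.15},{"claw": 1,"travel": [0,0,0],"turn": -7.15},{"claw": 1,"travel": [0,0,0],"turn": -7.15},{"claw": 1,"travel": [0,0,0],"turn": -7.15},{"claw": 1,"travel": [0,0,0],"turn": -7.15}]}}

```text
time: 3.9
ee_pos: [0.4955, 0.155, 0.4048]
tcp_rot: [-180.0, -0.0, -162.6]
wrist_force: [-0.3, 0.1, 0.4]
opening: 0.0854
```

Run:
```python
from h import *
go(.5331,.2533,.25,-161.7)
cv2.imwrite("pics/side1.png",viewer.camera("side"))
```

```text
t3.90 pos [0.4955 0.155  0.4048] rot [-180.    -0.  -162.6] open 0.0854 F [-0.3  0.1  0.4]
turn -0.94 travel cm [-6.66  8.15 15.48] q6 0.0
```

View pics/side1.png

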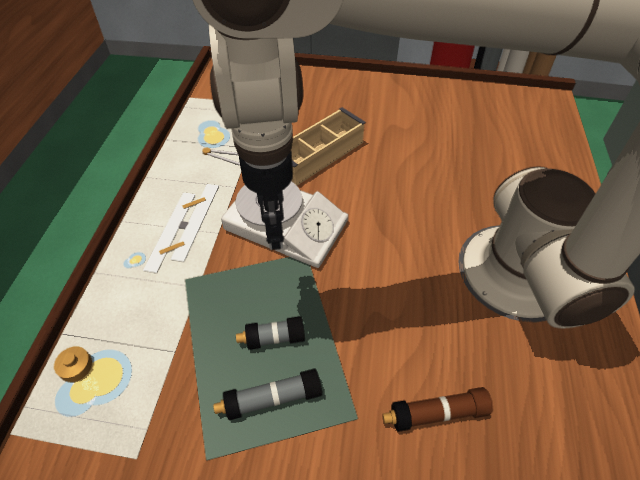

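{"name": "move_arm", "arguments": {"commands": [{"claw": 1,"travel": [0,0,0],"turn": -0.9},{"claw": 1,"travel": [-2.2,2.7,0],"turn": 0},{"claw": 1,"travel": [-2.2,2.7,0],"turn": 0},{"claw": 1,"travel": [-2.25,2.75,0],"turn": 0},{"claw": 1,"travel": [0,0,4.0],"turn": 0}]}}

```text
time: 4.37
ee_pos: [0.5373, 0.2587, 0.3726]
tcp_rot: [179.8, 0.9, -162.2]
wrist_force: [1.9, 0.3, 0.8]
opening: 0.0852
```

{"name": "move_arm", "arguments": {"commands": [{"claw": 1,"travel": [0,0,4.0],"turn": 0},{"claw": 1,"travel": [0,0,4.0],"turn": 0},{"claw": 1,"travel": [0,0,3.4],"turn": 0},{"claw": 1,"travel": [0,0,0],"turn": 0},{"claw": 1,"travel": [0,0,0],"turn": 0}]}}

```text
time: 4.78
ee_pos: [0.5334, 0.2535, 0.2499]
tcp_rot: [-180.0, -0.2, -162.2]
wrist_force: [-0.0, -0.1, 0.7]
opening: 0.0854
```

Run:
```python
from h import *
go(.5331,.2533,.1807,-161.7)
cv2.imwrite("pics/side2.png",viewer.camera("side")[200:480,150:450].repeat(2,0).repeat(2,1))
```

```text
t4.78 pos [0.5334 0.2535 0.2499] rot [-180.    -0.2 -162.2] open 0.0854 F [-0.  -0.1  0.7]
turn -0.51 travel cm [ 0.04 -0.01  6.92] q6 7.6
```

View pics/side2.png

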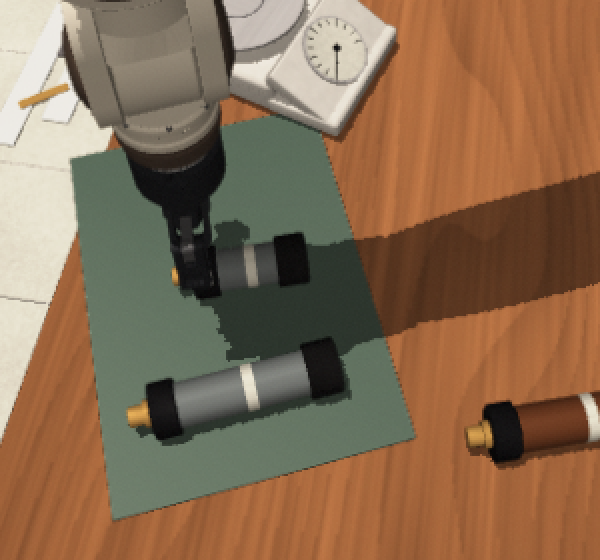

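{"name": "move_arm", "arguments": {"commands": [{"claw": 1,"travel": [0,0,3.4],"turn": -0.5},{"claw": 1,"travel": [0,0,3.5],"turn": 0},{"claw": 1,"travel": [0,0,0],"turn": 0},{"claw": 1,"travel": [0,0,0],"turn": 0},{"claw": -1,"travel": [0,0,0],"turn": 0}], "squeeze": 10}}

```text
time: 5.25
ee_pos: [0.535, 0.2545, 0.1853]
tcp_rot: [180.0, 0.2, -161.6]
wrist_force: [-0.5, 0.2, 0.8]
opening: 0.0756
```

{"name": "move_arm", "arguments": {"commands": [{"claw": -1,"travel": [0,0,0],"turn": 0},{"claw": -1,"travel": [0,0,0],"turn": 0},{"claw": -1,"travel": [0,0,0],"turn": 0},{"claw": -1,"travel": [0,0,0],"turn": 0},{"claw": -1,"travel": [0,0,0],"turn": 0}]}}

```text
time: 5.67
ee_pos: [0.5346, 0.2545, 0.1842]
tcp_rot: [180.0, 0.2, -161.6]
wrist_force: [-0.7, 1.0, 6.4]
opening: 0.0457
```

{"name": "move_arm", "arguments": {"commands": [{"claw": -1,"travel": [0,0,0],"turn": 0},{"claw": -1,"travel": [0,0,0],"turn": 0},{"claw": -1,"travel": [0,0,0],"turn": 0},{"claw": -1,"travel": [0,0,0],"turn": 0},{"claw": -1,"travel": [0,0,0],"turn": 0}]}}

```text
time: 6.08
ee_pos: [0.5346, 0.2545, 0.1842]
tcp_rot: [180.0, 0.2, -161.6]
wrist_force: [0.1, -0.0, 6.7]
opening: 0.0454
```

Run:
```python
from h import *
go(.5331,.2533,.1807,-161.7)
```

```text
t6.08 pos [0.5346 0.2545 0.1842] rot [ 180.     0.2 -161.6] open 0.0454 F [ 0.1 -0.   6.7]
turn 0.15 travel cm [ 0.18 -0.06  0.35] q6 7.0
```

{"name": "move_arm", "arguments": {"commands": [{"claw": -1,"travel": [0.22,0,-0.86],"turn": 0},{"claw": -1,"travel": [0.32,0,-0.81],"turn": 0},{"claw": -1,"travel": [0.38,0,-0.79],"turn": 0},{"claw": -1,"travel": [0.45,0,-0.75],"turn": 0},{"claw": -1,"travel": [0.52,0,-0.71],"turn": 0}]}}

```text
time: 6.5
ee_pos: [0.5156, 0.248, 0.2218]
tcp_rot: [-180.0, 0.0, -161.5]
wrist_force: [0.3, -0.4, -5.3]
opening: 0.0455
```

Run:
```python
from h import *
go(.5331,.2533,.1807,-161.7)
cv2.imwrite("pics/side3.png",viewer.camera("side")[200:480,150:450].repeat(2,0).repeat(2,1))
```

```text
t6.50 pos [0.5156 0.248  0.2218] rot [-180.     0.  -161.5] open 0.0455 F [ 0.3 -0.4 -5.3]
turn 0.16 travel cm [-1.83 -0.05  4.11] q6 7.2
```

View pics/side3.png

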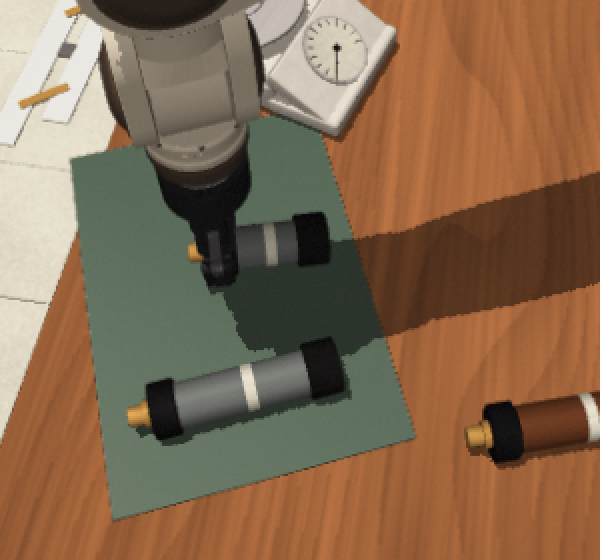

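At 10 N it didn't turn. The bottle came up level (boot at about (314,240) in the crop) with its full weight on the wrist. I'll lower it back towards the mat and lighten the grip.

{"name": "move_arm", "arguments": {"commands": [{"claw": -1,"travel": [-0.5,0,1.0],"turn": 0},{"claw": -1,"travel": [-0.5,0,1.0],"turn": 0},{"claw": -1,"travel": [-0.5,0,1.0],"turn": 0},{"claw": -1,"travel": [0,0,0],"turn": 0},{"claw": -1,"travel": [0,0,0],"turn": 0}], "squeeze": 6}}

```text
time: 6.97
ee_pos: [0.5303, 0.2528, 0.1891]
tcp_rot: [-180.0, -0.2, -161.6]
wrist_force: [0.4, 0.6, -4.7]
opening: 0.0453
```

Run:
```python
from h import *
go(.5331,.2533,.1807,-161.7)
print(status.get_obs()["torque"])
cv2.imwrite("pics/side4.png",viewer.camera("side")[200:480,150:450].repeat(2,0).repeat(2,1))
```

```text
t6.97 pos [0.5303 0.2528 0.1891] rot [-180.    -0.2 -161.6] open 0.0453 F [ 0.4  0.6 -4.7]
turn 0.15 travel cm [-0.29 -0.04  0.84] q6 7.0
[ 0.10968813 -0.14105578  0.00972056]
```

View pics/side4.png

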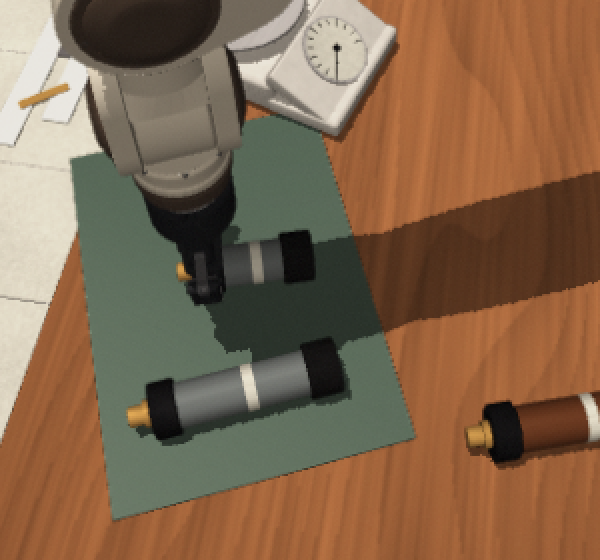

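{"name": "move_arm", "arguments": {"commands": [{"claw": 0.04,"travel": [0,0,0],"turn": 0},{"claw": 0.04,"travel": [0,0,0],"turn": 0},{"claw": 0.04,"travel": [0,0,0],"turn": 0}]}}

```text
time: 7.27
ee_pos: [0.5302, 0.2529, 0.1911]
tcp_rot: [180.0, 0.0, -161.5]
wrist_force: [0.2, 0.3, -4.6]
opening: 0.0454
```

Run:
```python
from h import *
go(.5331,.2533,.1807,-161.7)
print(status.get_obs()["torque"])
```

```text
t7.27 pos [0.5302 0.2529 0.1911] rot [ 180.     0.  -161.5] open 0.0454 F [ 0.2  0.3 -4.6]
turn 0.16 travel cm [-0.29 -0.05  1.04] q6 7.0
[ 0.02200958 -0.16854618  0.01079153]
```

{"name": "move_arm", "arguments": {"commands": [{"claw": 0.06,"travel": [0,0,0],"turn": 0},{"claw": 0.06,"travel": [0,0,0],"turn": 0},{"claw": 0.06,"travel": [0,0,0],"turn": 0}]}}

```text
time: 7.52
ee_pos: [0.5302, 0.2529, 0.1911]
tcp_rot: [180.0, 0.0, -161.5]
wrist_force: [-0.5, -0.0, -5.0]
opening: 0.0457
```

Run:
```python
from h import *
go(.5331,.2533,.1807,-161.7)
print(status.get_obs()["torque"])
```

```text
t7.52 pos [0.5302 0.2529 0.1911] rot [ 180.     0.  -161.5] open 0.0457 F [-0.5 -0.  -5. ]
turn 0.16 travel cm [-0.29 -0.05  1.04] q6 7.0
[ 0.02186208 -0.19477665 -0.00741194]
```

{"name": "move_arm", "arguments": {"commands": [{"claw": 0.07,"travel": [0,0,0],"turn": 0},{"claw": 0.07,"travel": [0,0,0],"turn": 0},{"claw": 0.07,"travel": [0,0,0],"turn": 0}]}}

```text
time: 7.77
ee_pos: [0.5303, 0.2529, 0.191]
tcp_rot: [180.0, 0.0, -161.5]
wrist_force: [0.4, -0.6, -2.7]
opening: 0.0457
```

Run:
```python
from h import *
go(.5331,.2533,.1807,-161.7)
print(status.get_obs()["torque"])
cv2.imwrite("pics/side5.png",viewer.camera("side")[200:480,150:450].repeat(2,0).repeat(2,1))
```

```text
t7.77 pos [0.5303 0.2529 0.191 ] rot [ 180.     0.  -161.5] open 0.0457 F [ 0.4 -0.6 -2.7]
turn 0.16 travel cm [-0.28 -0.05  1.03] q6 7.0
[ 0.0192261  -0.09396947  0.05573387]
```

View pics/side5.png

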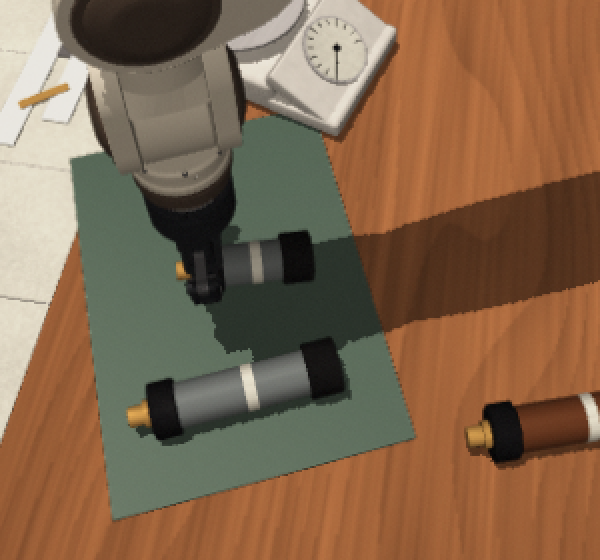

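Force fell to −2.7 N: the boot has dropped onto the mat while the head is still held. Claw 0.07 lets it pivot, so I'll follow the arc.

{"name": "move_arm", "arguments": {"commands": [{"claw": 0.07,"travel": [0.31,0,-0.82],"turn": 0},{"claw": 0.07,"travel": [0.39,0,-0.79],"turn": 0},{"claw": 0.07,"travel": [0.44,0,-0.75],"turn": 0},{"claw": 0.07,"travel": [0.52,0,-0.71],"turn": 0},{"claw": 0.07,"travel": [0,0,0],"turn": 0}]}}

```text
time: 8.23
ee_pos: [0.5141, 0.2476, 0.224]
tcp_rot: [180.0, 0.1, -161.5]
wrist_force: [-0.1, -0.3, -1.3]
opening: 0.0457
```

Run:
```python
from h import *
go(.5331,.2533,.1807,-161.7)
print(status.get_obs()["torque"])
cv2.imwrite("pics/side6.png",viewer.camera("side")[200:480,150:450].repeat(2,0).repeat(2,1))
```

```text
t8.23 pos [0.5141 0.2476 0.224 ] rot [ 1.800e+02  1.000e-01 -1.615e+02] open 0.0457 F [-0.1 -0.3 -1.3]
turn 0.16 travel cm [-1.99 -0.05  4.33] q6 7.3
[-0.01963216  0.16914705  0.02883673]
```

View pics/side6.png

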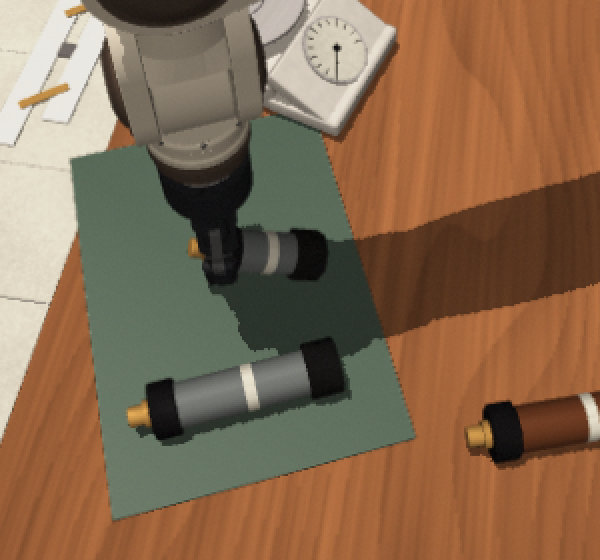

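It pivots as intended: the boot stays on the mat at (314,255) in the crop while the head rises.

{"name": "move_arm", "arguments": {"commands": [{"claw": 0.07,"travel": [0.57,0,-0.67],"turn": 0},{"claw": 0.07,"travel": [0.63,0,-0.61],"turn": 0},{"claw": 0.07,"travel": [0.68,0,-0.56],"turn": 0},{"claw": 0.07,"travel": [0.72,0,-0.49],"turn": 0},{"claw": 0.07,"travel": [0.77,0,-0.44],"turn": 0}]}}

```text
time: 8.7
ee_pos: [0.4818, 0.2367, 0.2499]
tcp_rot: [-180.0, 0.0, -161.5]
wrist_force: [0.9, 0.2, -3.9]
opening: 0.0457
```

{"name": "move_arm", "arguments": {"commands": [{"claw": 0.07,"travel": [0.8,0,-0.36],"turn": 0},{"claw": 0.07,"travel": [0.83,0,-0.29],"turn": 0},{"claw": 0.07,"travel": [0.85,0,-0.22],"turn": 0},{"claw": 0.07,"travel": [0.87,0,-0.14],"turn": 0},{"claw": 0.07,"travel": [0,0,0],"turn": 0}]}}

```text
time: 9.12
ee_pos: [0.4493, 0.2259, 0.2596]
tcp_rot: [-180.0, -0.0, -161.5]
wrist_force: [-0.0, 0.8, -4.9]
opening: 0.0457
```

Run:
```python
from h import *
go(.5331,.2533,.1807,-161.7)
print(status.get_obs()["torque"])
cv2.imwrite("pics/side7.png",viewer.camera("side")[200:480,150:450].repeat(2,0).repeat(2,1))
```

```text
t9.12 pos [0.4493 0.2259 0.2596] rot [-180.    -0.  -161.5] open 0.0457 F [-0.   0.8 -4.9]
turn 0.17 travel cm [-8.82 -0.03  7.89] q6 8.2
[ 0.05179509 -0.10451611  0.03315602]
```

View pics/side7.png

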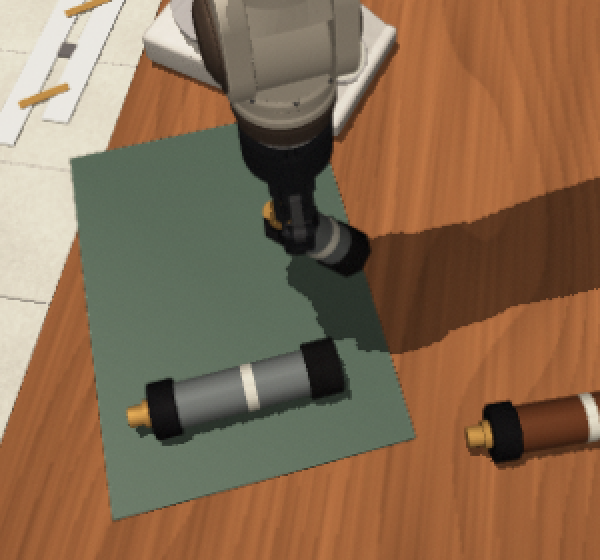

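The boot slid and the bottle now hangs tilted at about 45°. I'll loosen the grip slightly so that gravity swings it upright.

{"name": "move_arm", "arguments": {"commands": [{"claw": 0.075,"travel": [0,0,0],"turn": 0},{"claw": 0.075,"travel": [0,0,0],"turn": 0},{"claw": 0.075,"travel": [0,0,0],"turn": 0}]}}

```text
time: 9.42
ee_pos: [0.451, 0.2264, 0.2594]
tcp_rot: [180.0, -0.0, -161.5]
wrist_force: [-0.4, 0.2, -2.1]
opening: 0.0458
```

Run:
```python
from h import *
go(.5331,.2533,.1807,-161.7)
print(status.get_obs()["torque"])
cv2.imwrite("pics/side8.png",viewer.camera("side")[200:480,150:450].repeat(2,0).repeat(2,1))
```

```text
t9.42 pos [0.451  0.2264 0.2594] rot [ 180.    -0.  -161.5] open 0.0458 F [-0.4  0.2 -2.1]
turn 0.16 travel cm [-8.64 -0.03  7.87] q6 8.2
[-0.02890501  0.07572674 -0.02080706]
```

View pics/side8.png

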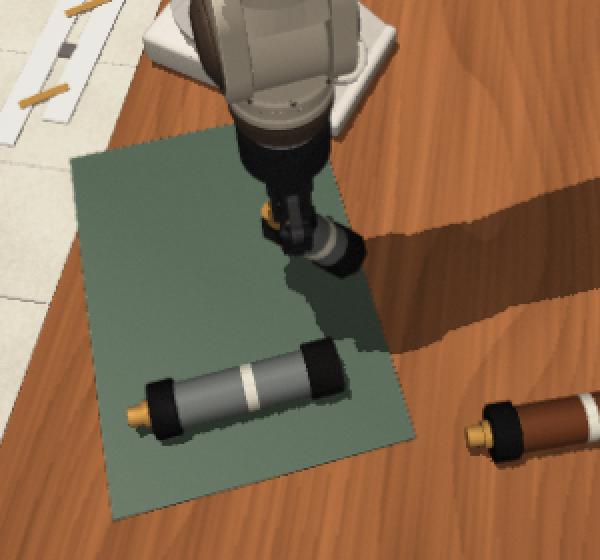

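Run:
```python
from h import *
print(plane("side",[(322.5,329)],.02), plane("side",[(322.5,329)],.03))
o=status.get_obs()["ee_pos"]; print(o-[0,0,.1547])
```

```text
[[0.40183991 0.21746819 0.02      ]] [[0.40110441 0.22263292 0.03      ]]
[0.45098606 0.22643401 0.10464593]
```

{"name": "move_arm", "arguments": {"commands": [{"claw": 0.08,"travel": [0,0,0],"turn": 0},{"claw": 0.08,"travel": [0.5,0,-0.15],"turn": 0},{"claw": 0.08,"travel": [0.5,0,-0.15],"turn": 0},{"claw": 0.08,"travel": [0.5,0,-0.1],"turn": 0},{"claw": 0.08,"travel": [0,0,0],"turn": 0}]}}

```text
time: 9.88
ee_pos: [0.4358, 0.2214, 0.264]
tcp_rot: [180.0, 0.0, -161.5]
wrist_force: [0.1, -0.1, -0.7]
opening: 0.0461
```

Run:
```python
from h import *
go(.5331,.2533,.1807,-161.7)
print(status.get_obs()["torque"])
cv2.imwrite("pics/side9.png",viewer.camera("side")[200:480,150:450].repeat(2,0).repeat(2,1))
```

```text
t9.88 pos [0.4358 0.2214 0.264 ] rot [ 180.     0.  -161.5] open 0.0461 F [ 0.1 -0.1 -0.7]
turn 0.16 travel cm [-10.24  -0.02   8.33] q6 8.5
[ 0.04349074 -0.01373633 -0.04974854]
```

View pics/side9.png

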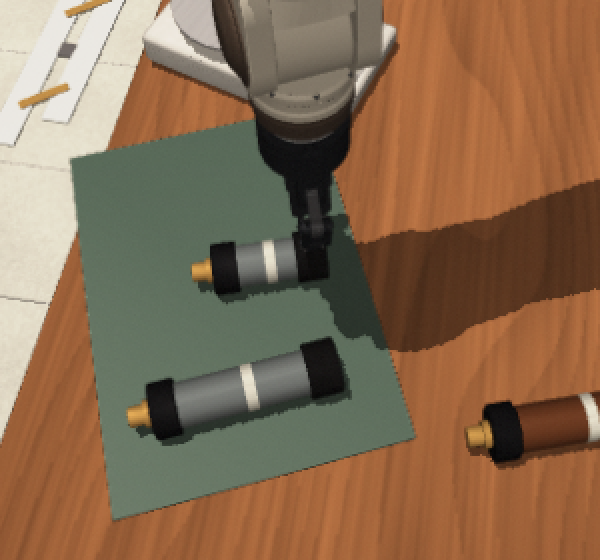

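The light grip lost it at 0.08. The bottle is lying level again at about (268,262) in the crop, which is harmless. I'll open, re-measure and retry with the grip at 0.07.

{"name": "move_arm", "arguments": {"commands": [{"claw": 1,"travel": [0,0,-4],"turn": 0},{"claw": 1,"travel": [3.0,2.5,-3],"turn": 0},{"claw": 1,"travel": [3.0,2.5,0],"turn": 0},{"claw": 1,"travel": [3,2.5,0],"turn": 0},{"claw": 1,"travel": [0,0,0],"turn": 0}]}}

```text
time: 10.35
ee_pos: [0.3291, 0.2633, 0.3298]
tcp_rot: [179.9, 0.0, -161.4]
wrist_force: [0.1, 0.5, -0.4]
opening: 0.0853
```

```bash
cat >> h.py <<'E'
def blobs(m,roi,mn=25):
    x0,y0,x1,y1=roi; mm=np.zeros_like(m);mm[y0:y1,x0:x1]=m[y0:y1,x0:x1]
    n,l,st,c=cv2.connectedComponentsWithStats(mm)
    return [(st[i].tolist(),c[i].round(1)) for i in range(1,n) if st[i,4]>mn]
E
python3 - <<'E'
from h import *
go(.5331,.2533,.1807,-161.7)
s=viewer.camera("side");t=viewer.camera("top")
cv2.imwrite("pics/s10.png",s);cv2.imwrite("pics/t10.png",t)
for b in blobs((s.max(2)<45).astype(np.uint8),(185,260,360,460)):print("s",b)
for b in blobs((t.max(2)<45).astype(np.uint8),(110,120,290,280)):print("t",b)
E
```

```text
t10.35 pos [0.3291 0.2633 0.3298] rot [ 179.9    0.  -161.4] open 0.0853 F [ 0.1  0.5 -0.4]
turn 0.34 travel cm [-19.05  -7.35  14.91] q6 20.0
s ([343, 260, 17, 57, 520], array([351.9, 279.7]))
s ([296, 315, 19, 27, 406], array([305.3, 327.9]))
s ([255, 321, 16, 28, 333], array([262. , 334.2]))
s ([300, 369, 23, 31, 490], array([311.4, 384.1]))
s ([223, 389, 19, 31, 398], array([231.4, 404.7]))
t ([136, 183, 21, 14, 148], array([145.2, 188.9]))
t ([194, 193, 20, 12, 141], array([203.4, 198.1]))
t ([204, 224, 21, 16, 224], array([214.2, 231.8]))
t ([158, 236, 22, 17, 242], array([168.7, 244.2]))
t ([110, 250, 30, 30, 311], array([125.4, 266.6]))
t ([163, 264, 32, 16, 206], array([177.8, 272.5]))
t ([198, 265, 11, 11, 71], array([203.9, 269.7]))
```

View pics/s10.png

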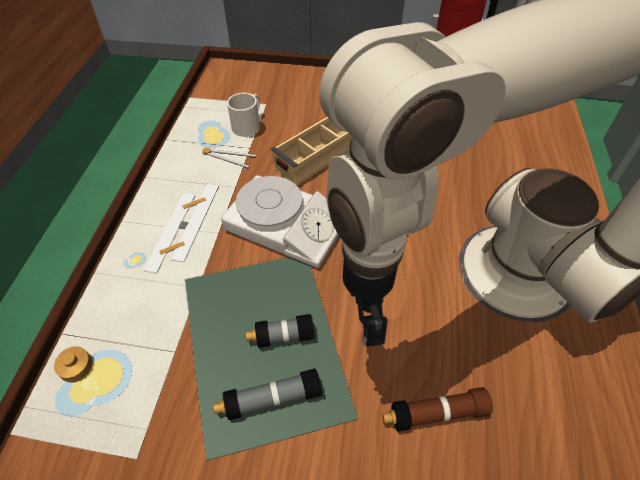

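View pics/t10.png

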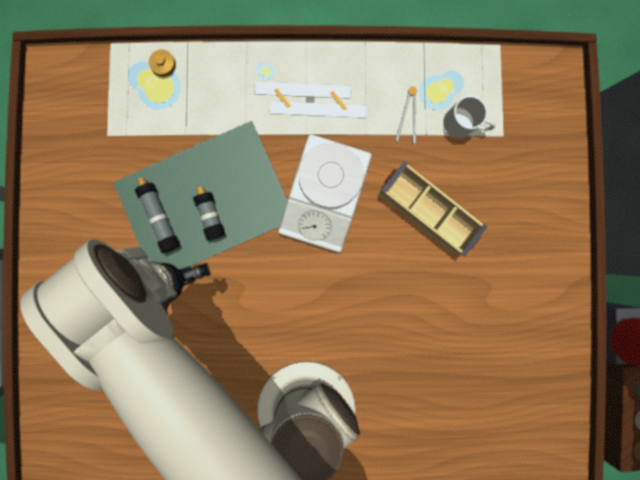

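Run:
```python
from h import *
P=plane("top",[(204.2,199.1),(214.6,232.3)],.026);d=P[0]-P[1]
print(P,np.linalg.norm(d),np.degrees(np.arctan2(d[1],d[0])))
print(tri((204.2,199.1),(262,334.2)))
yaw=np.degrees(np.arctan2(d[1],d[0]))-180
go(P[0,0],P[0,1],.1807,yaw)
```

```text
[[0.51519425 0.24538065 0.026     ]
 [0.43476537 0.21960233 0.026     ]] 0.08445902548763849 17.77121188192052
(array([0.51602522, 0.24661631, 0.02051568]), np.float64(0.0003914837485044458))
t10.45 pos [0.3322 0.2626 0.3293] rot [ 1.800e+02  1.000e-01 -1.614e+02] open 0.0855 F [-0.1  0.1 -0.1]
turn 0.84 travel cm [-16.9   -7.23  14.86] q6 19.7
```

{"name": "move_arm", "arguments": {"commands": [{"claw": 1,"travel": [0,0,0],"turn": 0.8},{"claw": 1,"travel": [-3.4,-1.5,0],"turn": 0},{"claw": 1,"travel": [-3.4,-1.5,0],"turn": 0},{"claw": 1,"travel": [-3.4,-1.4,0],"turn": 0},{"claw": 1,"travel": [-3.4,-1.4,0],"turn": 0}]}}

```text
time: 10.87
ee_pos: [0.483, 0.2467, 0.3282]
tcp_rot: [-180.0, -0.0, -162.5]
wrist_force: [-0.2, 0.4, 0.6]
opening: 0.0854
```

{"name": "move_arm", "arguments": {"commands": [{"claw": 1,"travel": [-3.3,-1.5,0],"turn": 0},{"claw": 1,"travel": [0,0,3],"turn": 0},{"claw": 1,"travel": [0,0,3],"turn": 0},{"claw": 1,"travel": [0,0,2],"turn": 0},{"claw": 1,"travel": [0,0,0],"turn": 0}]}}

```text
time: 11.28
ee_pos: [0.5164, 0.2421, 0.243]
tcp_rot: [-179.9, -0.5, -162.5]
wrist_force: [-0.3, -1.1, 0.2]
opening: 0.0855
```

Run:
```python
from h import *
go(.5155,.246,.1807,-162.2)
```

```text
t11.28 pos [0.5164 0.2421 0.243 ] rot [-179.9   -0.5 -162.5] open 0.0855 F [-0.3 -1.1  0.2]
turn -0.31 travel cm [-0.04  0.4   6.23] q6 7.6
```

{"name": "move_arm", "arguments": {"commands": [{"claw": 1,"travel": [0,0.4,2],"turn": -0.3},{"claw": 1,"travel": [0,0,2.2],"turn": 0},{"claw": 1,"travel": [0,0,2.1],"turn": 0},{"claw": 1,"travel": [0,0,0],"turn": 0},{"claw": 0.07,"travel": [0,0,0],"turn": 0}]}}

```text
time: 11.7
ee_pos: [0.5154, 0.2471, 0.1861]
tcp_rot: [-180.0, -0.1, -162.1]
wrist_force: [-0.2, 0.4, 0.8]
opening: 0.0751
```

{"name": "move_arm", "arguments": {"commands": [{"claw": 0.07,"travel": [0,0,0],"turn": 0},{"claw": 0.07,"travel": [0,0,0],"turn": 0},{"claw": 0.07,"travel": [0,0,0],"turn": 0},{"claw": 0.07,"travel": [0,0,0],"turn": 0},{"claw": 0.07,"travel": [0,0,0],"turn": 0}]}}

```text
time: 12.12
ee_pos: [0.5156, 0.2478, 0.1877]
tcp_rot: [180.0, 0.2, -162.0]
wrist_force: [-0.2, -1.0, 6.4]
opening: 0.046
```

Run:
```python
from h import *
go(.5155,.246,.1807,-162.2)
```

```text
t12.12 pos [0.5156 0.2478 0.1877] rot [ 180.     0.2 -162. ] open 0.0460 F [-0.2 -1.   6.4]
turn 0.16 travel cm [ 0.06 -0.17  0.7 ] q6 7.7
```

{"name": "move_arm", "arguments": {"commands": [{"claw": 0.4,"travel": [0,0,0],"turn": 0},{"claw": 0.4,"travel": [0,-0.1,0.6],"turn": 0},{"claw": 0.4,"travel": [0,0,0],"turn": 0},{"claw": 0.4,"travel": [0,0,0],"turn": 0}]}}

```text
time: 12.45
ee_pos: [0.5151, 0.2465, 0.1791]
tcp_rot: [-180.0, -0.1, -162.0]
wrist_force: [-0.3, -0.5, -0.3]
opening: 0.06
```

{"name": "move_arm", "arguments": {"commands": [{"claw": 0.07,"travel": [0,0,0],"turn": 0},{"claw": 0.07,"travel": [0,0,0],"turn": 0},{"claw": 0.07,"travel": [0,0,0],"turn": 0},{"claw": 0.07,"travel": [0,0,0],"turn": 0}]}}

```text
time: 12.78
ee_pos: [0.5152, 0.2467, 0.1797]
tcp_rot: [180.0, -0.0, -162.0]
wrist_force: [-1.2, 1.0, -0.6]
opening: 0.046
```

Run:
```python
from h import *
go(.5155,.246,.1807,-162.2)
cv2.imwrite("pics/s11.png",viewer.camera("side")[200:480,150:450].repeat(2,0).repeat(2,1))
```

```text
t12.78 pos [0.5152 0.2467 0.1797] rot [ 180.   -0. -162.] open 0.0460 F [-1.2  1.  -0.6]
turn 0.16 travel cm [-0.01 -0.08 -0.1 ] q6 7.6
```

View pics/s11.png

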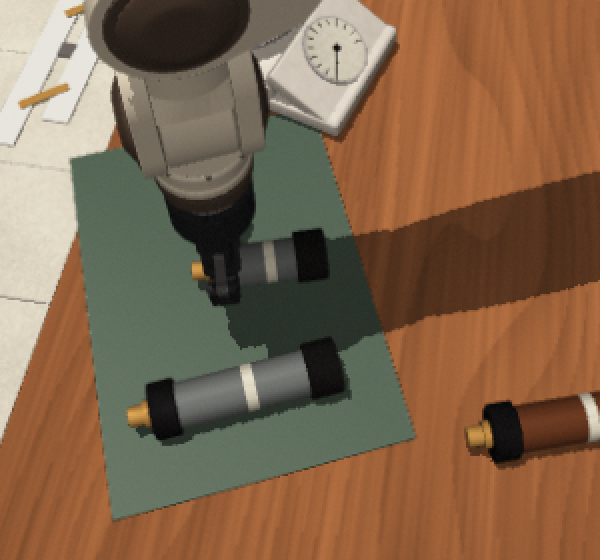

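{"name": "move_arm", "arguments": {"commands": [{"claw": 0.065,"travel": [0,0,0],"turn": 0},{"claw": 0.065,"travel": [0.22,0,-0.82],"turn": 0},{"claw": 0.065,"travel": [0.32,0,-0.79],"turn": 0},{"claw": 0.065,"travel": [0.4,0,-0.77],"turn": 0},{"claw": 0.065,"travel": [0.47,0,-0.73],"turn": 0}]}}

```text
time: 13.25
ee_pos: [0.5016, 0.2421, 0.2119]
tcp_rot: [-180.0, 0.0, -162.0]
wrist_force: [-0.3, -0.3, -3.5]
opening: 0.0456
```

Run:
```python
from h import *
go(.5155,.246,.1807,-162.2);print(status.get_obs()["torque"])
cv2.imwrite("pics/s12.png",viewer.camera("side")[200:480,150:450].repeat(2,0).repeat(2,1))
```

```text
t13.25 pos [0.5016 0.2421 0.2119] rot [-180.    0. -162.] open 0.0456 F [-0.3 -0.3 -3.5]
turn 0.16 travel cm [-1.44 -0.06  3.12] q6 7.8
[ 0.01988088 -0.18691721 -0.00400819]
```

View pics/s12.png

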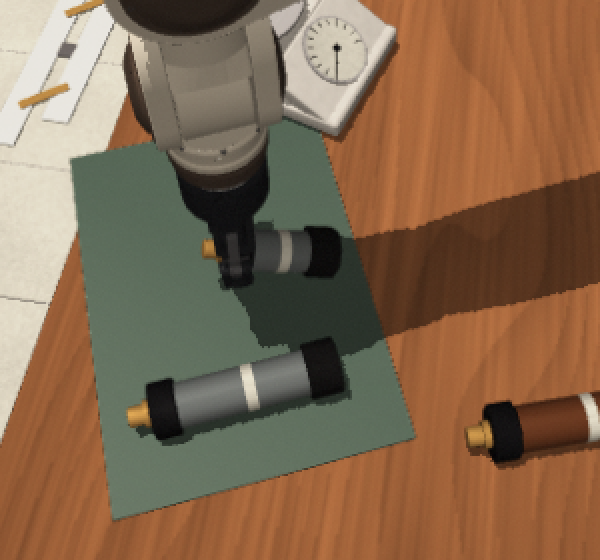

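{"name": "move_arm", "arguments": {"commands": [{"claw": 0.07,"travel": [0,0,0],"turn": 0},{"claw": 0.07,"travel": [0,0,0],"turn": 0},{"claw": 0.07,"travel": [0.5,0,-0.55],"turn": 0},{"claw": 0.07,"travel": [0.55,0,-0.55],"turn": 0},{"claw": 0.07,"travel": [0.6,0,-0.5],"turn": 0}]}}

```text
time: 13.72
ee_pos: [0.4856, 0.237, 0.2269]
tcp_rot: [-180.0, -0.1, -162.0]
wrist_force: [0.7, 0.2, -4.4]
opening: 0.0458
```

Run:
```python
from h import *
go(.5155,.246,.1807,-162.2);print(status.get_obs()["torque"])
cv2.imwrite("pics/s13.png",viewer.camera("side")[200:480,150:450].repeat(2,0).repeat(2,1))
```

```text
t13.72 pos [0.4856 0.237  0.2269] rot [-1.80e+02 -1.00e-01 -1.62e+02] open 0.0458 F [ 0.7  0.2 -4.4]
turn 0.16 travel cm [-3.13 -0.05  4.62] q6 8.1
[ 0.06362284 -0.12463255  0.02026337]
```

View pics/s13.png

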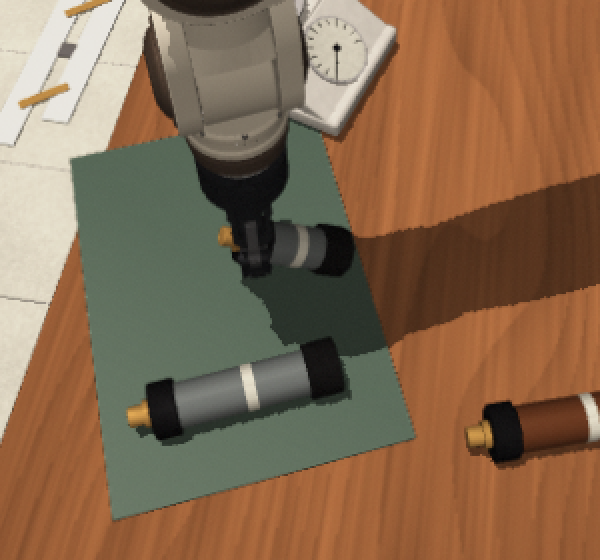

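{"name": "move_arm", "arguments": {"commands": [{"claw": 0.07,"travel": [0,0,-1.0],"turn": 0},{"claw": 0.07,"travel": [0,0,-1.5],"turn": 0},{"claw": 0.07,"travel": [0,0,-1.5],"turn": 0},{"claw": 0.07,"travel": [0,0,-1.0],"turn": 0},{"claw": 0.07,"travel": [0,0,0],"turn": 0}]}}

```text
time: 14.18
ee_pos: [0.4867, 0.2375, 0.2796]
tcp_rot: [180.0, 0.2, -162.0]
wrist_force: [1.2, 0.7, -3.7]
opening: 0.0458
```

Run:
```python
from h import *
go(.5155,.246,.1807,-162.2);print(status.get_obs()["torque"])
cv2.imwrite("pics/s14.png",viewer.camera("side")[200:480,150:450].repeat(2,0).repeat(2,1))
```

```text
t14.18 pos [0.4867 0.2375 0.2796] rot [ 180.     0.2 -162. ] open 0.0458 F [ 1.2  0.7 -3.7]
turn 0.16 travel cm [-3.01 -0.07  9.89] q6 8.0
[ 0.13203503 -0.16723136  0.00037721]
```

View pics/s14.png

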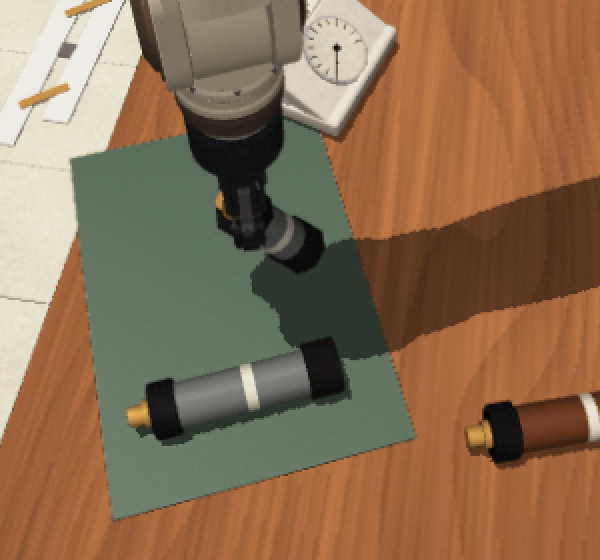

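{"name": "move_arm", "arguments": {"commands": [{"claw": 0.07,"travel": [2.5,0,-2.5],"turn": 0},{"claw": 0.07,"travel": [-1.0,0,0],"turn": 0},{"claw": 0.07,"travel": [1.0,0,-2.5],"turn": 0},{"claw": 0.07,"travel": [-1.0,0,0],"turn": 0},{"claw": 0.07,"travel": [0,0,0],"turn": 0}]}}

```text
time: 14.65
ee_pos: [0.4728, 0.2329, 0.3273]
tcp_rot: [180.0, 0.1, -162.0]
wrist_force: [1.1, 0.4, -5.1]
opening: 0.0457
```

Run:
```python
from h import *
go(.5155,.246,.1807,-162.2);print(status.get_obs()["torque"])
cv2.imwrite("pics/s15.png",viewer.camera("side")[200:480,150:450].repeat(2,0).repeat(2,1))
```

```text
t14.65 pos [0.4728 0.2329 0.3273] rot [ 1.80e+02  1.00e-01 -1.62e+02] open 0.0457 F [ 1.1  0.4 -5.1]
turn 0.16 travel cm [-4.47 -0.06 14.66] q6 8.3
[ 0.09921516 -0.3227253   0.01803218]
```

View pics/s15.png

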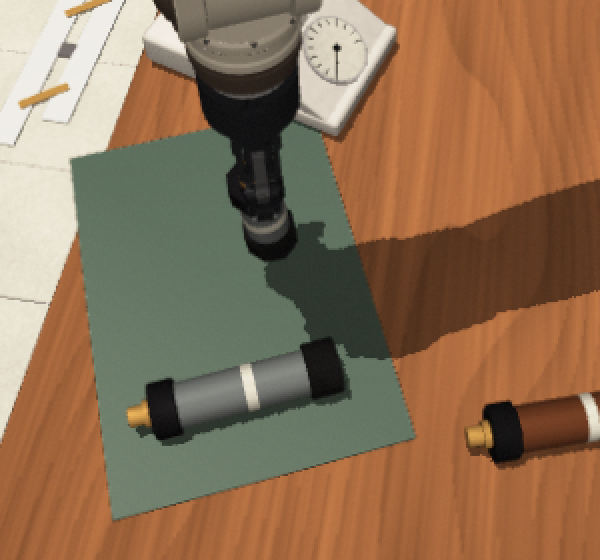

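The jolts swung it nearly vertical, with the boot straight below the fingers at about (271,235) in the crop. Next I'll check the residual tilt.

Run:
```python
from h import *
s=cv2.imread("pics/s15.png")
o=status.get_obs()["ee_pos"]
print((proj("side",[o-[0,0,.1547+.083],o-[0,0,.1547+.098],o-[0,0,.1547]])-[150,200])*2)
cv2.imwrite("pics/s15c.png",cv2.resize(s[120:280,180:340],(640,640),interpolation=cv2.INTER_CUBIC)[:600])
```

```text
[[266.9245145  227.33818941]
 [267.90238707 235.3175862 ]
 [261.01176494 178.96548894]]
```

View pics/s15c.png

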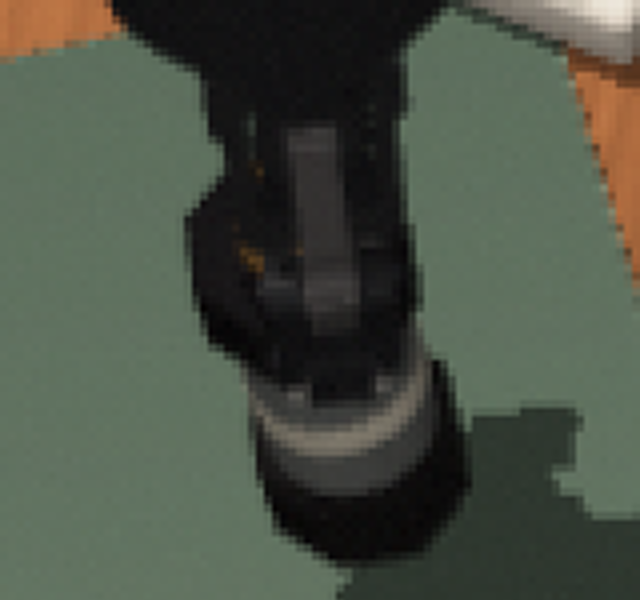

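{"name": "move_arm", "arguments": {"commands": [{"claw": 0.065,"travel": [0,0,1.5],"turn": 0},{"claw": 0.065,"travel": [0,0,1.5],"turn": 0},{"claw": 0.065,"travel": [0,0,1.0],"turn": 0},{"claw": 0.065,"travel": [0,0,0.3],"turn": 0},{"claw": 0.065,"travel": [0,0,0],"turn": 0}]}}

```text
time: 15.12
ee_pos: [0.4715, 0.2324, 0.2822]
tcp_rot: [-180.0, -0.2, -162.0]
wrist_force: [-0.3, -0.2, -4.3]
opening: 0.0458
```

{"name": "move_arm", "arguments": {"commands": [{"claw": 0.065,"travel": [0,0,0.3],"turn": 0},{"claw": 0.065,"travel": [0,0,0.3],"turn": 0},{"claw": 0.065,"travel": [0,0,0],"turn": 0}]}}

```text
time: 15.37
ee_pos: [0.472, 0.2326, 0.2778]
tcp_rot: [180.0, 0.0, -162.0]
wrist_force: [-0.1, 0.0, -4.5]
opening: 0.0458
```

{"name": "move_arm", "arguments": {"commands": [{"claw": 0.065,"travel": [0,0,0.3],"turn": 0},{"claw": 0.065,"travel": [0,0,0.3],"turn": 0},{"claw": 0.065,"travel": [0,0,0],"turn": 0}]}}

```text
time: 15.62
ee_pos: [0.4718, 0.2325, 0.2713]
tcp_rot: [-180.0, -0.0, -162.0]
wrist_force: [0.1, -0.4, -6.0]
opening: 0.0456
```

Run:
```python
from h import *
go(.5155,.246,.2557,-162.2);print(status.get_obs()["torque"])
cv2.imwrite("pics/s16.png",viewer.camera("side")[200:480,150:450].repeat(2,0).repeat(2,1))
```

```text
t15.62 pos [0.4718 0.2325 0.2713] rot [-180.   -0. -162.] open 0.0456 F [ 0.1 -0.4 -6. ]
turn 0.16 travel cm [-4.57 -0.05  1.56] q6 8.3
[0.04652692 0.07644241 0.00855327]
```

View pics/s16.png

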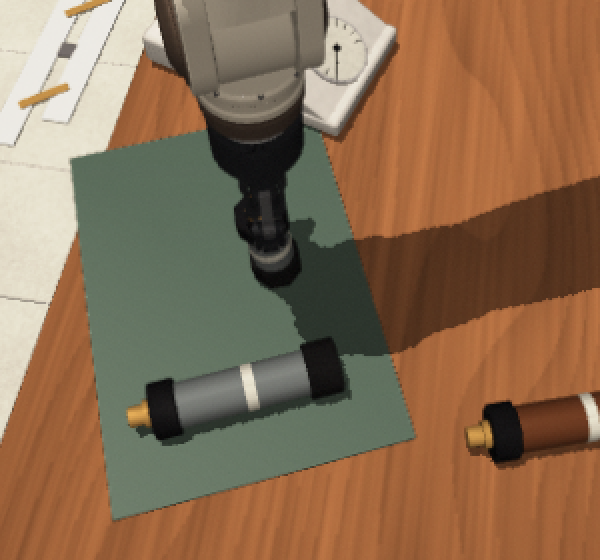

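Still hanging free, so I'll keep lowering in small steps.

{"name": "move_arm", "arguments": {"commands": [{"claw": 0.065,"travel": [0,0,0.3],"turn": 0},{"claw": 0.065,"travel": [0,0,0.3],"turn": 0},{"claw": 0.065,"travel": [0,0,0],"turn": 0}]}}

```text
time: 15.92
ee_pos: [0.4718, 0.2325, 0.2652]
tcp_rot: [-180.0, -0.0, -162.0]
wrist_force: [0.9, -1.0, -4.3]
opening: 0.0456
```

{"name": "move_arm", "arguments": {"commands": [{"claw": 0.065,"travel": [0,0,0.3],"turn": 0},{"claw": 0.065,"travel": [0,0,0.3],"turn": 0},{"claw": 0.065,"travel": [0,0,0],"turn": 0}]}}

```text
time: 16.17
ee_pos: [0.4726, 0.2329, 0.263]
tcp_rot: [180.0, 0.3, -162.0]
wrist_force: [-2.5, -0.7, 14.4]
opening: 0.0457
```

Run:
```python
from h import *
go(.5155,.246,.2557,-162.2);print(status.get_obs()["torque"])
cv2.imwrite("pics/s17.png",viewer.camera("side")[200:480,150:450].repeat(2,0).repeat(2,1))
```

```text
t16.17 pos [0.4726 0.2329 0.263 ] rot [ 180.     0.3 -162. ] open 0.0457 F [-2.5 -0.7 14.4]
turn 0.16 travel cm [-4.49 -0.06  0.73] q6 8.3
[-0.25768505  0.29003669  0.01481019]
```

View pics/s17.png

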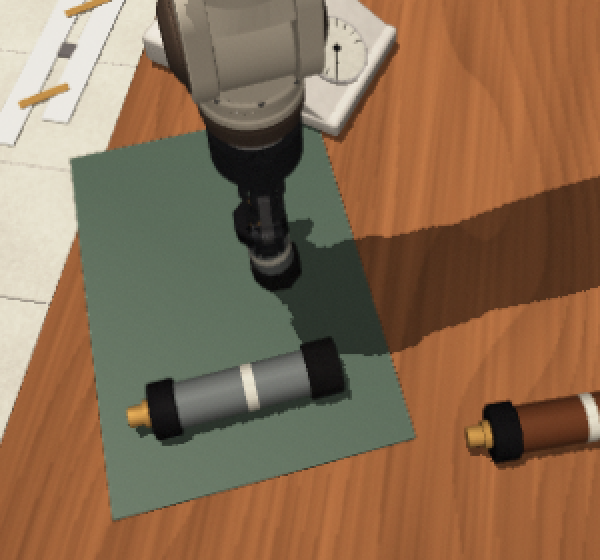

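{"name": "move_arm", "arguments": {"commands": [{"claw": 0.2,"travel": [0,0,0],"turn": 0},{"claw": 0.4,"travel": [0,0,0],"turn": 0},{"claw": 0.6,"travel": [0,0,0],"turn": 0},{"claw": 0.6,"travel": [0,0,0],"turn": 0},{"claw": 0.6,"travel": [0,0,0],"turn": 0}]}}

```text
time: 16.63
ee_pos: [0.4719, 0.2326, 0.2597]
tcp_rot: [-180.0, -0.0, -162.0]
wrist_force: [-0.2, 0.1, -0.3]
opening: 0.0685
```

Run:
```python
from h import *
go(.5155,.246,.2557,-162.2);print(status.get_obs()["torque"])
cv2.imwrite("pics/s18.png",viewer.camera("side")[200:480,150:450].repeat(2,0).repeat(2,1))
```

```text
t16.63 pos [0.4719 0.2326 0.2597] rot [-180.   -0. -162.] open 0.0685 F [-0.2  0.1 -0.3]
turn 0.16 travel cm [-4.56 -0.06  0.4 ] q6 8.3
[ 0.04448363 -0.03564953  0.00042287]
```

View pics/s18.png

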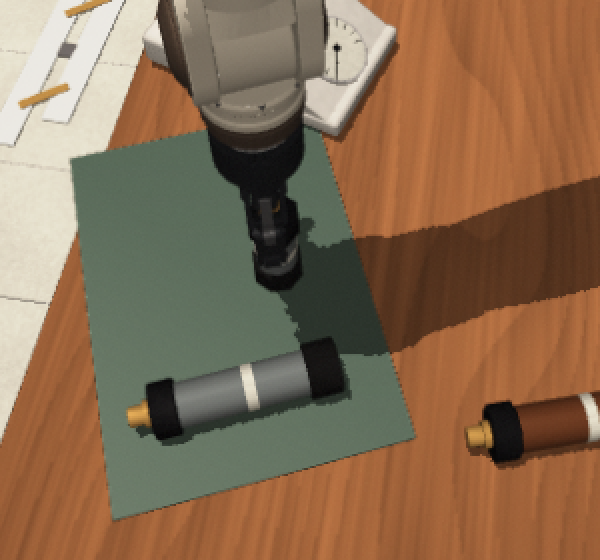

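Run:
```python
from h import *
print(plane("side",[(289,332)],.018))
i=viewer.camera("side")
cv2.imwrite("pics/s19.png",cv2.resize(i[280:360,250:330],(600,600),interpolation=cv2.INTER_CUBIC))
```

```text
[[0.46567966 0.23274395 0.018     ]]
```

View pics/s19.png

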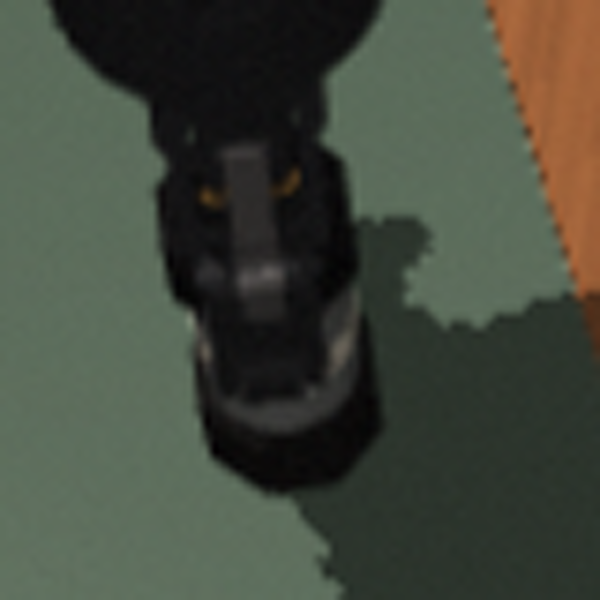

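Run:
```python
from h import *
for x in (.462,.467,.472,.477): print(x,proj("side",[[x,.2326,.101],[x,.2326,.018]]).round(1).tolist())
go(.4719,.2326,.2557)
```

```text
0.462 [[288.6, 310.9], [290.9, 332.2]]
0.467 [[285.9, 310.6], [288.3, 331.8]]
0.472 [[283.2, 310.2], [285.8, 331.5]]
0.477 [[280.5, 309.8], [283.3, 331.1]]
t16.73 pos [0.4719 0.2326 0.2597] rot [-180.   -0. -162.] open 0.0686 F [-0.   0.2  0.6]
turn 0.0 travel cm [0.  0.  0.4] q6 8.3
```

{"name": "move_arm", "arguments": {"commands": [{"claw": 0.6,"travel": [0.3,0,0.4],"turn": 0},{"claw": 0.6,"travel": [0,0,0],"turn": 0},{"claw": -1,"travel": [0,0,0],"turn": 0},{"claw": -1,"travel": [0,0,0],"turn": 0},{"claw": -1,"travel": [0,0,0],"turn": 0}], "squeeze": 60}}

```text
time: 17.15
ee_pos: [0.469, 0.2317, 0.256]
tcp_rot: [-180.0, 0.0, -162.0]
wrist_force: [-0.8, -1.4, 2.3]
opening: 0.0447
```

{"name": "move_arm", "arguments": {"commands": [{"claw": -1,"travel": [0,0,0],"turn": 0},{"claw": -1,"travel": [0,0,0],"turn": 0},{"claw": -1,"travel": [0,0,-1],"turn": 0},{"claw": -1,"travel": [0,0,-2],"turn": 0},{"claw": -1,"travel": [0,0,0],"turn": 0}]}}

```text
time: 17.57
ee_pos: [0.4695, 0.2319, 0.289]
tcp_rot: [180.0, 0.2, -162.0]
wrist_force: [0.5, 0.2, -3.4]
opening: 0.0452
```

Run:
```python
from h import *
go(.5657,-.0584,.375)
i=viewer.camera("side")
cv2.imwrite("pics/s20.png",cv2.resize(i[230:360,220:350],(600,600),interpolation=cv2.INTER_CUBIC))
```

```text
t17.57 pos [0.4695 0.2319 0.289 ] rot [ 180.     0.2 -162. ] open 0.0452 F [ 0.5  0.2 -3.4]
turn 0.0 travel cm [ -0.2  -30.58  -8.6 ] q6 8.3
```

View pics/s20.png

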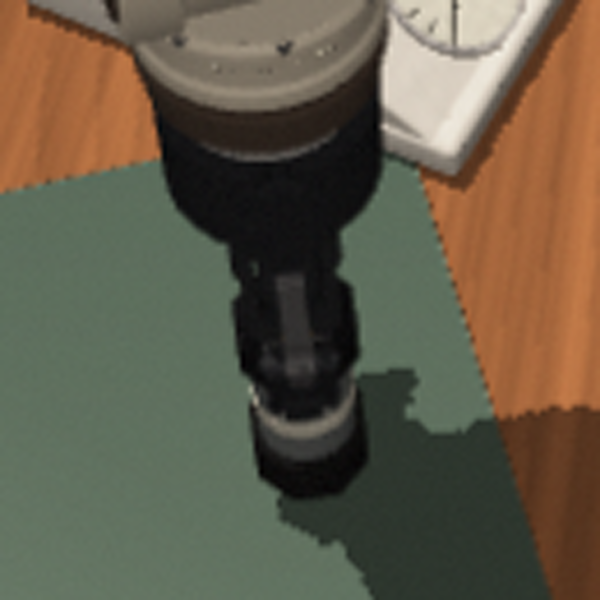

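{"name": "move_arm", "arguments": {"commands": [{"claw": -1,"travel": [0,0,-3],"turn": 0},{"claw": -1,"travel": [0,0,-3],"turn": 0},{"claw": -1,"travel": [0,-1,-2.5],"turn": 0},{"claw": -1,"travel": [0,-3,0],"turn": 0},{"claw": -1,"travel": [0,-3,0],"turn": 0}]}}

```text
time: 18.03
ee_pos: [0.4909, 0.1651, 0.3717]
tcp_rot: [180.0, 0.1, -161.9]
wrist_force: [0.7, -0.0, -6.1]
opening: 0.0449
```

{"name": "move_arm", "arguments": {"commands": [{"claw": -1,"travel": [0,-3,0],"turn": 0},{"claw": -1,"travel": [0,-3,0],"turn": 0},{"claw": -1,"travel": [0,-3,0],"turn": 0},{"claw": -1,"travel": [0,-3,0],"turn": 0},{"claw": -1,"travel": [0,-3,0],"turn": 0}]}}

```text
time: 18.45
ee_pos: [0.5372, 0.0209, 0.3697]
tcp_rot: [180.0, -0.1, -162.0]
wrist_force: [-0.1, 0.6, -4.9]
opening: 0.0451
```

{"name": "move_arm", "arguments": {"commands": [{"claw": -1,"travel": [0,-3,0],"turn": 0},{"claw": -1,"travel": [0,-3,0],"turn": 0},{"claw": -1,"travel": [0,-2,0],"turn": 0},{"claw": -1,"travel": [0,0,0],"turn": 0},{"claw": -1,"travel": [0,0,0],"turn": 0}]}}

```text
time: 18.87
ee_pos: [0.5618, -0.0548, 0.3694]
tcp_rot: [179.9, -0.1, -162.2]
wrist_force: [-0.2, 1.0, -5.0]
opening: 0.045
```

Run:
```python
from h import *
go(.5657,-.0584,.3287)
i=viewer.camera("side")
cv2.imwrite("pics/s21.png",cv2.resize(i[80:280,180:380],(600,600),interpolation=cv2.INTER_CUBIC))
```

```text
t18.87 pos [ 0.5618 -0.0548  0.3694] rot [ 1.799e+02 -1.000e-01 -1.622e+02] open 0.0450 F [-0.2  1.  -5. ]
turn 0.0 travel cm [-0.26 -0.46  4.07] q6 -23.4
```

View pics/s21.png

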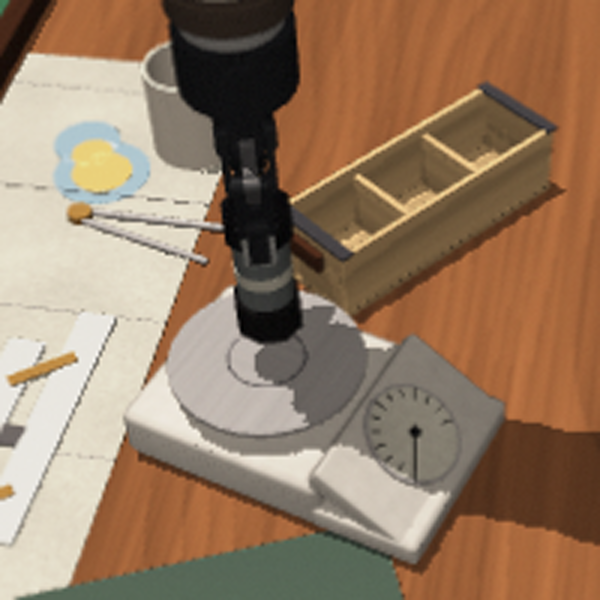

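{"name": "move_arm", "arguments": {"commands": [{"claw": -1,"travel": [-0.2,-0.4,1],"turn": 0},{"claw": -1,"travel": [0,0,1.2],"turn": 0},{"claw": -1,"travel": [0,0,1],"turn": 0},{"claw": -1,"travel": [0,0,0.4],"turn": 0},{"claw": -1,"travel": [0,0,0],"turn": 0}]}}

```text
time: 19.33
ee_pos: [0.5644, -0.0564, 0.3332]
tcp_rot: [179.9, -0.1, -162.0]
wrist_force: [-1.1, 0.3, -5.2]
opening: 0.0451
```

{"name": "move_arm", "arguments": {"commands": [{"claw": -1,"travel": [0,0,0.3],"turn": 0},{"claw": -1,"travel": [0,0,0.3],"turn": 0},{"claw": -1,"travel": [0,0,0],"turn": 0},{"claw": -1,"travel": [0,0,0],"turn": 0}]}}

```text
time: 19.67
ee_pos: [0.5647, -0.0569, 0.3291]
tcp_rot: [-180.0, 0.0, -162.0]
wrist_force: [-0.7, -0.2, -4.7]
opening: 0.0448
```

Run:
```python
from h import *
go(.5657,-.0584,.3287)
i=viewer.camera("side")
cv2.imwrite("pics/s22.png",cv2.resize(i[80:280,180:380],(600,600),interpolation=cv2.INTER_CUBIC))
```

```text
t19.67 pos [ 0.5647 -0.0569  0.3291] rot [-180.    0. -162.] open 0.0448 F [-0.7 -0.2 -4.7]
turn 0.0 travel cm [-0.05 -0.17  0.04] q6 -23.7
```

View pics/s22.png

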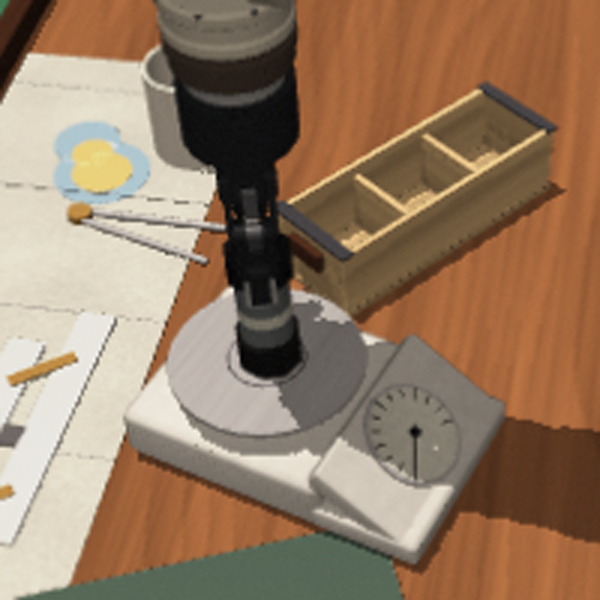

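{"name": "move_arm", "arguments": {"commands": [{"claw": -1,"travel": [0,-0.1,0.3],"turn": 0},{"claw": -1,"travel": [0,0,0.2],"turn": 0},{"claw": -1,"travel": [0,0,0.15],"turn": 0},{"claw": -1,"travel": [0,0,0],"turn": 0}]}}

```text
time: 20.05
ee_pos: [0.5651, -0.0579, 0.3226]
tcp_rot: [-180.0, 0.0, -162.0]
wrist_force: [0.2, -0.4, 1.2]
opening: 0.045
```

Run:
```python
from h import *
go(.5657,-.0584,.3287)
```

```text
t20.05 pos [ 0.5651 -0.0579  0.3226] rot [-180.    0. -162.] open 0.0450 F [ 0.2 -0.4  1.2]
turn 0.0 travel cm [-0.04 -0.07 -0.61] q6 -23.8
```

{"name": "move_arm", "arguments": {"commands": [{"claw": 0.1,"travel": [0,0,0],"turn": 0},{"claw": 0.2,"travel": [0,0,0],"turn": 0},{"claw": 0.4,"travel": [0,0,0],"turn": 0},{"claw": 0.6,"travel": [0,0,0],"turn": 0},{"claw": 0.7,"travel": [0,0,0],"turn": 0}]}}

```text
time: 20.47
ee_pos: [0.565, -0.0579, 0.3224]
tcp_rot: [-180.0, 0.0, -162.0]
wrist_force: [0.1, 0.6, -0.8]
opening: 0.0728
```

{"name": "move_arm", "arguments": {"commands": [{"claw": 0.7,"travel": [0,0,-1],"turn": 0},{"claw": 0.7,"travel": [0,0,-2],"turn": 0},{"claw": 0.7,"travel": [0,0,-3],"turn": 0},{"claw": 0.7,"travel": [0,0,-2],"turn": 0},{"claw": 0.7,"travel": [0,0,0],"turn": 0}]}}

```text
time: 20.88
ee_pos: [0.565, -0.0579, 0.4079]
tcp_rot: [-179.8, 0.4, -162.0]
wrist_force: [-0.6, 0.2, 1.2]
opening: 0.0725
```

Run:
```python
from h import *
go(.5657,-.0584,.3226)
i=viewer.camera("side")
cv2.imwrite("pics/s23.png",cv2.resize(i[80:280,180:380],(600,600),interpolation=cv2.INTER_CUBIC))
```

```text
t20.88 pos [ 0.565  -0.0579  0.4079] rot [-179.8    0.4 -162. ] open 0.0725 F [-0.6  0.2  1.2]
turn 0.0 travel cm [-0.05 -0.07  8.53] q6 -23.8
```

View pics/s23.png

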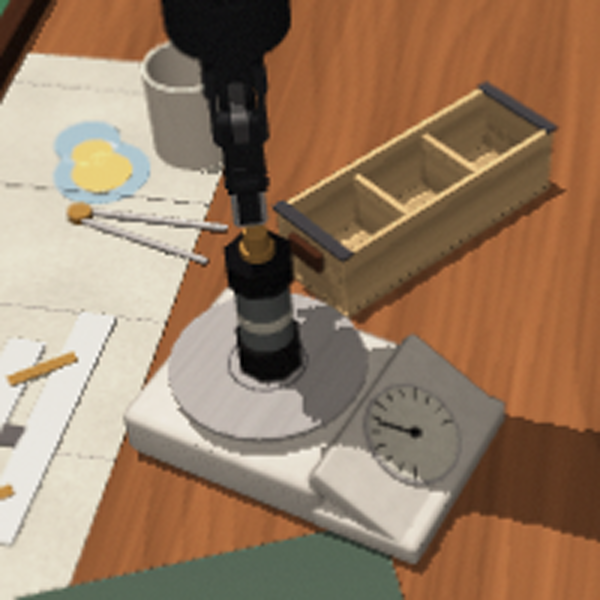

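The bottle stands upright and centred within the engraved ring, and the needle has turned. I'll wait more than 2 s.

{"name": "move_arm", "arguments": {"commands": [{"claw": 0.7,"travel": [0,0,0],"turn": 0},{"claw": 0.7,"travel": [0,0,0],"turn": 0},{"claw": 0.7,"travel": [0,0,0],"turn": 0},{"claw": 0.7,"travel": [0,0,0],"turn": 0},{"claw": 0.7,"travel": [0,0,0],"turn": 0}]}}

```text
time: 21.35
ee_pos: [0.5649, -0.0579, 0.4017]
tcp_rot: [180.0, -0.1, -162.0]
wrist_force: [0.4, -0.6, 0.3]
opening: 0.0727
```

{"name": "move_arm", "arguments": {"commands": [{"claw": 0.7,"travel": [0,0,0],"turn": 0},{"claw": 0.7,"travel": [0,0,0],"turn": 0},{"claw": 0.7,"travel": [0,0,0],"turn": 0},{"claw": 0.7,"travel": [0,0,0],"turn": 0},{"claw": 0.7,"travel": [0,0,0],"turn": 0}]}}

```text
time: 21.77
ee_pos: [0.565, -0.0579, 0.4024]
tcp_rot: [-180.0, 0.0, -162.0]
wrist_force: [-0.8, 0.5, -1.3]
opening: 0.0726
```

{"name": "move_arm", "arguments": {"commands": [{"claw": 0.7,"travel": [0,0,0],"turn": 0},{"claw": 0.7,"travel": [0,0,0],"turn": 0},{"claw": 0.7,"travel": [0,0,0],"turn": 0},{"claw": 0.7,"travel": [0,0,0],"turn": 0},{"claw": 0.7,"travel": [0,0,0],"turn": 0}]}}

```text
time: 22.18
ee_pos: [0.565, -0.0579, 0.4024]
tcp_rot: [-180.0, 0.0, -162.0]
wrist_force: [-0.0, -0.7, 0.1]
opening: 0.0731
```

{"name": "move_arm", "arguments": {"commands": [{"claw": 0.7,"travel": [0,0,0],"turn": 0},{"claw": 0.7,"travel": [0,0,0],"turn": 0},{"claw": 0.7,"travel": [0,0,0],"turn": 0},{"claw": 0.7,"travel": [0,0,0],"turn": 0},{"claw": 0.7,"travel": [0,0,0],"turn": 0}]}}

```text
time: 22.6
ee_pos: [0.565, -0.0579, 0.4024]
tcp_rot: [180.0, -0.0, -162.0]
wrist_force: [-0.0, -1.0, 0.2]
opening: 0.0726
```

{"name": "move_arm", "arguments": {"commands": [{"claw": 0.7,"travel": [0,0,0],"turn": 0},{"claw": 0.7,"travel": [0,0,0],"turn": 0},{"claw": 0.7,"travel": [0,0,0],"turn": 0},{"claw": 0.7,"travel": [0,0,0],"turn": 0},{"claw": 0.7,"travel": [0,0,0],"turn": 0}]}}

```text
time: 23.02
ee_pos: [0.565, -0.0579, 0.4024]
tcp_rot: [180.0, 0.0, -162.0]
wrist_force: [0.5, -0.6, -0.5]
opening: 0.0725
```

{"name": "move_arm", "arguments": {"commands": [{"claw": 0.7,"travel": [0,0,0],"turn": 0},{"claw": 0.7,"travel": [0,0,0],"turn": 0},{"claw": 0.7,"travel": [0,0,0],"turn": 0},{"claw": 0.7,"travel": [0,0,0],"turn": 0},{"claw": 0.7,"travel": [0,0,0],"turn": 0}]}}

```text
time: 23.43
ee_pos: [0.565, -0.0579, 0.4024]
tcp_rot: [-180.0, 0.0, -162.0]
wrist_force: [-0.5, 0.5, -0.3]
opening: 0.0726
```

{"name": "move_arm", "arguments": {"commands": [{"claw": 0.7,"travel": [0,0,0],"turn": 0},{"claw": 0.7,"travel": [0,0,0],"turn": 0},{"claw": 0.7,"travel": [0,0,0],"turn": 0},{"claw": 0.7,"travel": [0,0,0],"turn": 0},{"claw": 0.7,"travel": [0,0,0],"turn": 0}]}}

```text
time: 23.85
ee_pos: [0.565, -0.0579, 0.4024]
tcp_rot: [-180.0, 0.0, -162.0]
wrist_force: [-0.4, -0.6, -0.5]
opening: 0.0726
```

Run:
```python
from h import *
go(.5657,-.0584,.3226)
i=viewer.camera("side")
cv2.imwrite("pics/s24.png",cv2.resize(i[80:280,180:380],(600,600),interpolation=cv2.INTER_CUBIC))
```

```text
t23.85 pos [ 0.565  -0.0579  0.4024] rot [-180.    0. -162.] open 0.0726 F [-0.4 -0.6 -0.5]
turn 0.0 travel cm [-0.05 -0.07  7.98] q6 -23.8
```

View pics/s24.png

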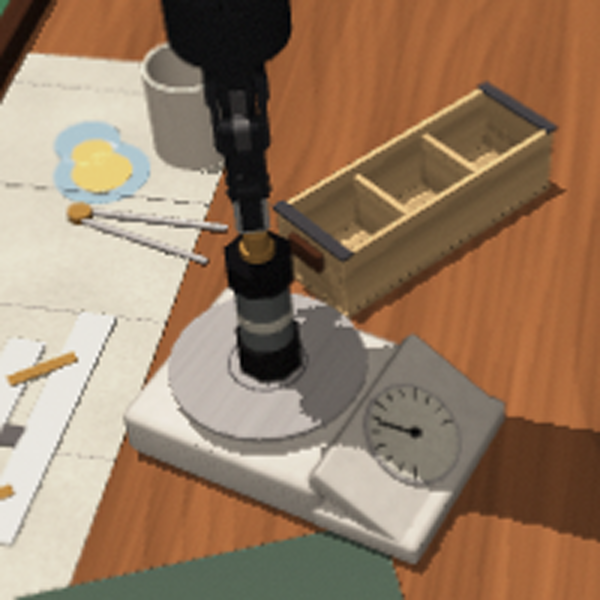

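The needle is steady at the same mark, so weighing 1 is done. I'll regrip and move the bottle to the crate's near compartment.

{"name": "move_arm", "arguments": {"commands": [{"claw": 0.7,"travel": [0,0,3],"turn": 0},{"claw": 0.7,"travel": [0,0,3],"turn": 0},{"claw": 0.7,"travel": [0,0,1.9],"turn": 0},{"claw": 0.7,"travel": [0,0,0],"turn": 0},{"claw": -1,"travel": [0,0,0],"turn": 0}], "squeeze": 60}}

```text
time: 24.32
ee_pos: [0.5648, -0.0579, 0.3231]
tcp_rot: [180.0, -0.1, -162.0]
wrist_force: [0.2, -0.2, 0.3]
opening: 0.0619
```

{"name": "move_arm", "arguments": {"commands": [{"claw": -1,"travel": [0,0,0],"turn": 0},{"claw": -1,"travel": [0,0,0],"turn": 0},{"claw": -1,"travel": [0,0,0],"turn": 0},{"claw": -1,"travel": [0,0,0],"turn": 0},{"claw": -1,"travel": [0,0,-1],"turn": 0}]}}

```text
time: 24.73
ee_pos: [0.5649, -0.0579, 0.3323]
tcp_rot: [180.0, -0.1, -162.0]
wrist_force: [-0.4, 0.4, -4.7]
opening: 0.0448
```

Run:
```python
from h import *
go(.4395,-.3633,.36)
i=viewer.camera("side")
cv2.imwrite("pics/s25.png",cv2.resize(i[80:280,180:380],(600,600),interpolation=cv2.INTER_CUBIC))
```

```text
t24.73 pos [ 0.5649 -0.0579  0.3323] rot [ 1.80e+02 -1.00e-01 -1.62e+02] open 0.0448 F [-0.4  0.4 -4.7]
turn 0.0 travel cm [ 21.34 -25.19  -2.77] q6 -23.8
```

View pics/s25.png

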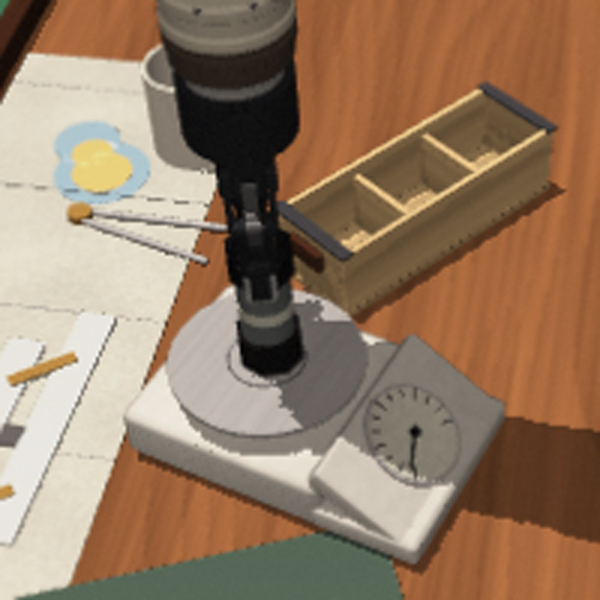

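{"name": "move_arm", "arguments": {"commands": [{"claw": -1,"travel": [0,0,-2],"turn": 0},{"claw": -1,"travel": [0,0,-2],"turn": 0},{"claw": -1,"travel": [2.1,-2.5,0],"turn": 0},{"claw": -1,"travel": [2.1,-2.5,0],"turn": 0},{"claw": -1,"travel": [2.1,-2.5,0],"turn": 0}]}}

```text
time: 25.2
ee_pos: [0.5278, -0.1492, 0.3739]
tcp_rot: [-180.0, 0.0, -162.0]
wrist_force: [0.8, -0.7, -4.3]
opening: 0.0447
```

{"name": "move_arm", "arguments": {"commands": [{"claw": -1,"travel": [2.1,-2.5,0],"turn": 0},{"claw": -1,"travel": [2.1,-2.5,0],"turn": 0},{"claw": -1,"travel": [2.1,-2.5,0],"turn": 0},{"claw": -1,"travel": [2.1,-2.5,0],"turn": 0},{"claw": -1,"travel": [2.1,-2.5,0],"turn": 0}]}}

```text
time: 25.62
ee_pos: [0.466, -0.3013, 0.3736]
tcp_rot: [180.0, -0.0, -162.0]
wrist_force: [0.7, -0.3, -5.2]
opening: 0.045
```

{"name": "move_arm", "arguments": {"commands": [{"claw": -1,"travel": [2.1,-2.5,0],"turn": 0},{"claw": -1,"travel": [2.1,-2.5,0],"turn": 0},{"claw": -1,"travel": [0,0,0],"turn": 0},{"claw": -1,"travel": [0,0,0],"turn": 0},{"claw": -1,"travel": [0,0,0],"turn": 0}]}}

```text
time: 26.03
ee_pos: [0.4422, -0.3605, 0.3733]
tcp_rot: [180.0, -0.0, -162.1]
wrist_force: [0.6, -0.0, -5.5]
opening: 0.045
```

Run:
```python
from h import *
go(.4395,-.3633,.2587)
i=viewer.camera("side")
cv2.imwrite("pics/s26.png",cv2.resize(i[40:240,240:440],(600,600),interpolation=cv2.INTER_CUBIC))
t=viewer.camera("top")
cv2.imwrite("pics/t26.png",t)
```

```text
t26.03 pos [ 0.4422 -0.3605  0.3733] rot [ 180.    -0.  -162.1] open 0.0450 F [ 0.6 -0.  -5.5]
turn 0.0 travel cm [ 0.35 -0.18 11.46] q6 -57.1
```

View pics/s26.png

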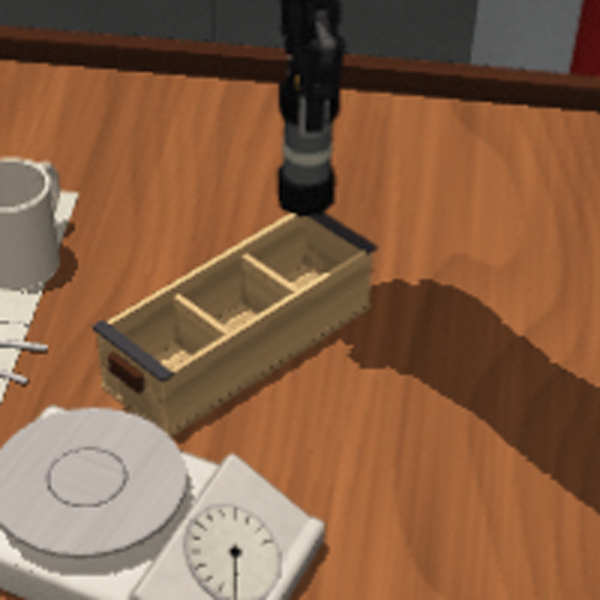

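View pics/t26.png

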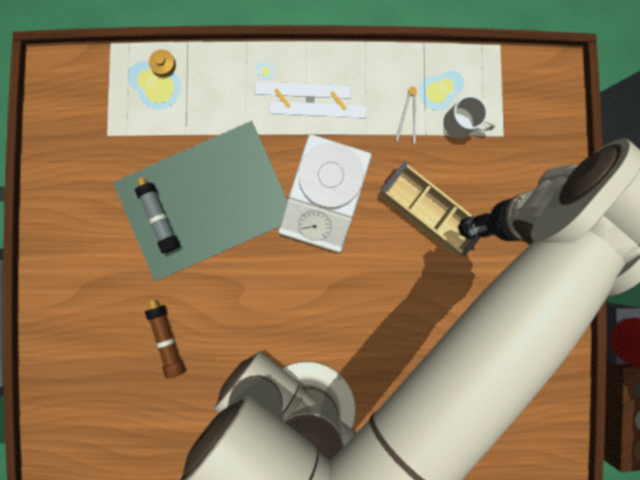

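Run:
```python
from h import *
for p in ([.4422,-.3605],[.4395,-.3633]):
  print((proj("side",[[*p,.12],[*p,.07],[*p,.006]])-[240,40])*3, proj("top",[[*p,.07]]))
```

```text
[[301.57837055 198.47770486]
 [299.73192236 245.73100119]
 [297.51740925 302.24920296]] [[459.58591733 228.10071002]]
[[305.12608867 196.80836925]
 [303.17517987 244.05243984]
 [300.83509463 300.56517259]] [[460.76979119 229.2516953 ]]
```

{"name": "move_arm", "arguments": {"commands": [{"claw": -1,"travel": [0,0.25,0],"turn": 0},{"claw": -1,"travel": [0,0,2],"turn": 0},{"claw": -1,"travel": [0,0,2],"turn": 0},{"claw": -1,"travel": [0,0,0],"turn": 0},{"claw": -1,"travel": [0,0,0],"turn": 0}]}}

```text
time: 26.55
ee_pos: [0.4416, -0.3572, 0.3329]
tcp_rot: [179.9, -0.1, -162.0]
wrist_force: [-0.4, -0.4, -4.3]
opening: 0.0452
```

Run:
```python
from h import *
go(.4417,-.358,.2587)
i=viewer.camera("side")
cv2.imwrite("pics/s27.png",cv2.resize(i[40:240,240:440],(600,600),interpolation=cv2.INTER_CUBIC))
```

```text
t26.55 pos [ 0.4416 -0.3572  0.3329] rot [ 1.799e+02 -1.000e-01 -1.620e+02] open 0.0452 F [-0.4 -0.4 -4.3]
turn 0.0 travel cm [ 0.02 -0.08  7.42] q6 -57.0
```

View pics/s27.png

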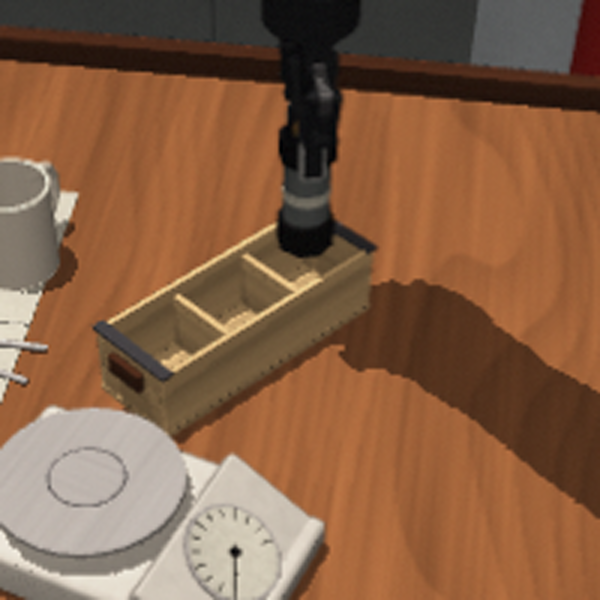

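{"name": "move_arm", "arguments": {"commands": [{"claw": -1,"travel": [0,0,1.5],"turn": 0},{"claw": -1,"travel": [0,0,1.5],"turn": 0},{"claw": -1,"travel": [0,0,1.5],"turn": 0},{"claw": -1,"travel": [0,0,1.0],"turn": 0},{"claw": -1,"travel": [0,0,0],"turn": 0}]}}

```text
time: 27.02
ee_pos: [0.4415, -0.3577, 0.2773]
tcp_rot: [179.9, -0.1, -162.0]
wrist_force: [0.2, -0.4, -4.8]
opening: 0.0451
```

{"name": "move_arm", "arguments": {"commands": [{"claw": -1,"travel": [0,0,0.8],"turn": 0},{"claw": -1,"travel": [0,0,0.6],"turn": 0},{"claw": -1,"travel": [0,0,0.2],"turn": 0},{"claw": -1,"travel": [0,0,0],"turn": 0}]}}

```text
time: 27.35
ee_pos: [0.4415, -0.358, 0.2621]
tcp_rot: [180.0, -0.0, -162.0]
wrist_force: [-0.1, -0.5, -4.2]
opening: 0.0449
```

Run:
```python
from h import *
go(.4417,-.358,.2587)
i=viewer.camera("side")
cv2.imwrite("pics/s28.png",cv2.resize(i[40:240,240:440],(600,600),interpolation=cv2.INTER_CUBIC))
```

```text
t27.35 pos [ 0.4415 -0.358   0.2621] rot [ 180.   -0. -162.] open 0.0449 F [-0.1 -0.5 -4.2]
turn 0.0 travel cm [-0.02 -0.    0.34] q6 -57.0
```

View pics/s28.png

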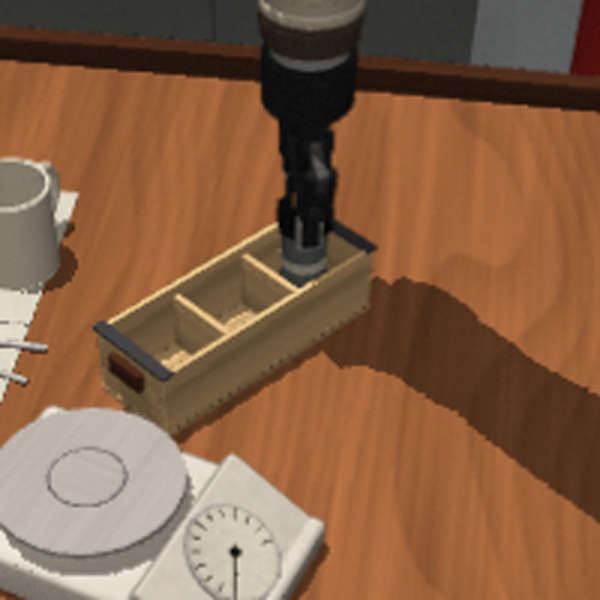

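{"name": "move_arm", "arguments": {"commands": [{"claw": -1,"travel": [0,0,0.2],"turn": 0},{"claw": -1,"travel": [0,0,0.15],"turn": 0},{"claw": -1,"travel": [0,0,0],"turn": 0},{"claw": -1,"travel": [0,0,0],"turn": 0}]}}

```text
time: 27.73
ee_pos: [0.4416, -0.3581, 0.2603]
tcp_rot: [-179.9, 0.1, -162.0]
wrist_force: [-2.4, 1.3, 6.4]
opening: 0.0449
```

{"name": "move_arm", "arguments": {"commands": [{"claw": 0.1,"travel": [0,0,0],"turn": 0},{"claw": 0.2,"travel": [0,0,0],"turn": 0},{"claw": 0.4,"travel": [0,0,0],"turn": 0},{"claw": 0.6,"travel": [0,0,0],"turn": 0},{"claw": 0.6,"travel": [0,0,0],"turn": 0}]}}

```text
time: 28.15
ee_pos: [0.4416, -0.3581, 0.2588]
tcp_rot: [-180.0, 0.0, -162.0]
wrist_force: [-0.9, -0.5, -0.1]
opening: 0.068
```

{"name": "move_arm", "arguments": {"commands": [{"claw": 0.6,"travel": [0,0,-1],"turn": 0},{"claw": 0.6,"travel": [0,0,-2],"turn": 0},{"claw": 0.6,"travel": [0,0,-3],"turn": 0},{"claw": 0.6,"travel": [0,0,-3],"turn": 0},{"claw": 0.6,"travel": [0,0,-3],"turn": 0}]}}

```text
time: 28.57
ee_pos: [0.4413, -0.3578, 0.3809]
tcp_rot: [-180.0, 0.0, -162.0]
wrist_force: [0.1, -0.8, 0.2]
opening: 0.0681
```

Run:
```python
from h import *
go(.4417,-.358,.2587)
i=viewer.camera("side")
cv2.imwrite("pics/s29.png",cv2.resize(i[40:240,240:440],(600,600),interpolation=cv2.INTER_CUBIC))
t=viewer.camera("top");cv2.imwrite("pics/t29.png",t)
for b in blobs((t.max(2)<45).astype(np.uint8),(110,120,290,280)):print("t",b)
```

```text
t28.57 pos [ 0.4413 -0.3578  0.3809] rot [-180.    0. -162.] open 0.0681 F [ 0.1 -0.8  0.2]
turn 0.0 travel cm [-0.03 -0.03 12.22] q6 -57.0
t ([136, 183, 21, 14, 147], array([145.2, 189. ]))
t ([158, 236, 22, 17, 242], array([168.8, 244.2]))
```

View pics/s29.png

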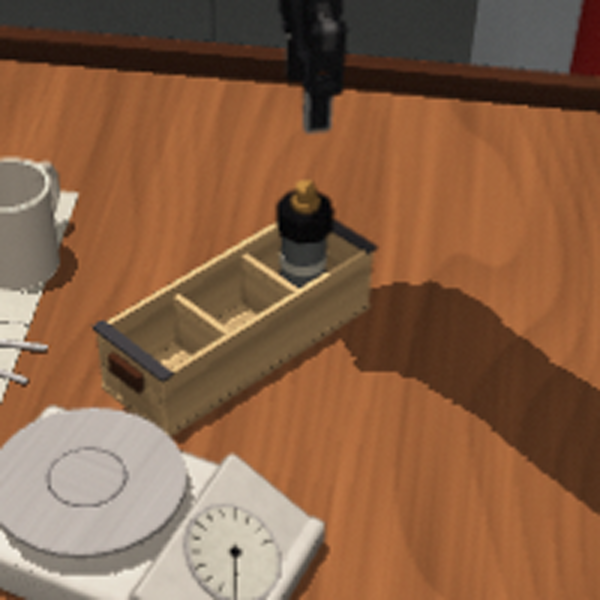

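bottle_s stands upright in the crate's near compartment. bottle_l hasn't moved (blobs at (145,189) and (169,244)), so I'll go to it.

{"name": "move_arm", "arguments": {"commands": [{"claw": 1,"travel": [-1.7,3.5,0],"turn": 0},{"claw": 1,"travel": [-1.7,3.5,0],"turn": 0},{"claw": 1,"travel": [-1.7,3.5,0],"turn": 0},{"claw": 1,"travel": [-1.7,3.5,0],"turn": 0},{"claw": 1,"travel": [-1.7,3.5,0],"turn": 0}]}}

```text
time: 29.08
ee_pos: [0.4681, -0.1637, 0.3791]
tcp_rot: [-180.0, 0.0, -162.1]
wrist_force: [0.7, 0.3, 1.0]
opening: 0.0853
```

{"name": "move_arm", "arguments": {"commands": [{"claw": 1,"travel": [-1.7,3.5,0],"turn": 0},{"claw": 1,"travel": [-1.7,3.5,0],"turn": 0},{"claw": 1,"travel": [-1.7,3.5,0],"turn": 0},{"claw": 1,"travel": [-1.7,3.5,0],"turn": 0},{"claw": 1,"travel": [-1.7,3.5,0],"turn": 0}]}}

```text
time: 29.5
ee_pos: [0.495, 0.0292, 0.3793]
tcp_rot: [-180.0, 0.0, -162.0]
wrist_force: [0.9, 0.1, -0.2]
opening: 0.0853
```

{"name": "move_arm", "arguments": {"commands": [{"claw": 1,"travel": [-1.7,3.5,0],"turn": 0},{"claw": 1,"travel": [-1.7,3.5,0],"turn": 0},{"claw": 1,"travel": [-1.7,3.5,0],"turn": 0},{"claw": 1,"travel": [-1.7,3.5,0],"turn": 0},{"claw": 1,"travel": [0,0,0],"turn": -5.7}]}}

```text
time: 29.92
ee_pos: [0.517, 0.1867, 0.3782]
tcp_rot: [179.9, 0.0, -156.3]
wrist_force: [0.9, -1.0, -0.6]
opening: 0.0855
```

Run:
```python
from h import *
go(.538,.3885,.38,-156.3)
i=viewer.camera("side");cv2.imwrite("pics/s30.png",i)
for b in blobs((i.max(2)<45).astype(np.uint8),(185,260,360,460)):print("s",b)
```

```text
t29.92 pos [0.517  0.1867 0.3782] rot [ 179.9    0.  -156.3] open 0.0855 F [ 0.9 -1.  -0.6]
turn 0.02 travel cm [-10.03  17.63  -0.18] q6 -3.9
s ([255, 260, 17, 13, 160], array([262.5, 264.8]))
s ([300, 369, 23, 31, 491], array([311.4, 384.1]))
s ([223, 389, 19, 31, 397], array([231.4, 404.7]))
```

View pics/s30.png

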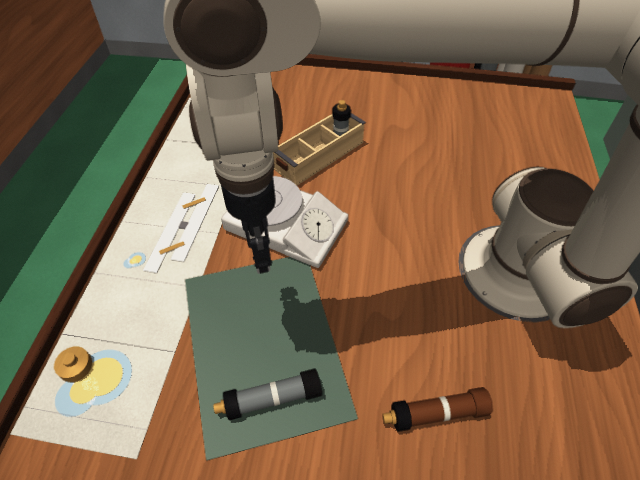

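{"name": "move_arm", "arguments": {"commands": [{"claw": 1,"travel": [-2.0,3.5,0],"turn": 0},{"claw": 1,"travel": [-2.0,3.5,0],"turn": 0},{"claw": 1,"travel": [-2.0,3.5,0],"turn": 0},{"claw": 1,"travel": [-2.0,3.5,0],"turn": 0},{"claw": 1,"travel": [-2.0,3.6,0],"turn": 0}]}}

```text
time: 30.38
ee_pos: [0.538, 0.3836, 0.3793]
tcp_rot: [-180.0, 0.0, -156.5]
wrist_force: [1.3, -0.6, 0.6]
opening: 0.0851
```

{"name": "move_arm", "arguments": {"commands": [{"claw": 1,"travel": [0,0,3],"turn": 0},{"claw": 1,"travel": [0,0,3],"turn": 0},{"claw": 1,"travel": [0,0,3],"turn": 0},{"claw": 1,"travel": [0,0,3],"turn": 0},{"claw": 1,"travel": [0,0,0],"turn": 0}]}}

```text
time: 30.8
ee_pos: [0.5369, 0.3812, 0.2521]
tcp_rot: [-179.9, -0.5, -156.5]
wrist_force: [-1.2, -0.1, -1.0]
opening: 0.0854
```

Run:
```python
from h import *
go(.538,.3885,.1807,-156.3)
i=viewer.camera("side");cv2.imwrite("pics/s31.png",i[200:480,150:450].repeat(2,0).repeat(2,1))
```

```text
t30.80 pos [0.5369 0.3812 0.2521] rot [-179.9   -0.5 -156.5] open 0.0854 F [-1.2 -0.1 -1. ]
turn -0.15 travel cm [-0.39  0.62  7.14] q6 11.8
```

View pics/s31.png

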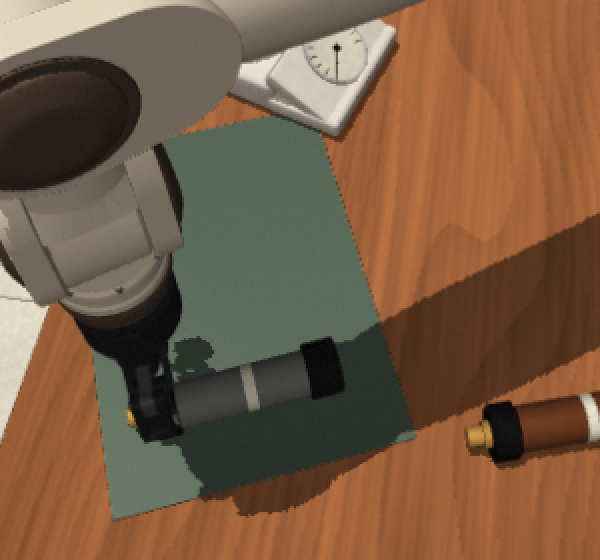

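{"name": "move_arm", "arguments": {"commands": [{"claw": 1,"travel": [-0.3,0.5,0],"turn": 0},{"claw": 1,"travel": [0,0,2],"turn": 0},{"claw": 1,"travel": [0,0,2],"turn": 0},{"claw": 1,"travel": [0,0,2],"turn": 0},{"claw": 0.5,"travel": [0,0,0],"turn": 0}]}}

```text
time: 31.27
ee_pos: [0.5386, 0.3885, 0.1978]
tcp_rot: [-180.0, -0.1, -156.4]
wrist_force: [-0.4, -0.4, -0.5]
opening: 0.0757
```

{"name": "move_arm", "arguments": {"commands": [{"claw": 0.5,"travel": [0,0,0],"turn": 0},{"claw": 0.5,"travel": [0,0,0],"turn": 0}]}}

```text
time: 31.43
ee_pos: [0.5393, 0.389, 0.2019]
tcp_rot: [180.0, 0.2, -156.4]
wrist_force: [0.3, 0.3, 0.4]
opening: 0.064
```

Run:
```python
from h import *
go(.538,.3885,.1807,-156.3)
```

```text
t31.43 pos [0.5393 0.389  0.2019] rot [ 180.     0.2 -156.4] open 0.0640 F [0.3 0.3 0.4]
turn -0.06 travel cm [0.14 0.   2.12] q6 12.2
```

{"name": "move_arm", "arguments": {"commands": [{"claw": 0.5,"travel": [0.1,0,1.1],"turn": 0},{"claw": 0.5,"travel": [0,0,1.1],"turn": 0},{"claw": 0.5,"travel": [0,0,0],"turn": 0},{"claw": 0.5,"travel": [0,0,0],"turn": 0},{"claw": 0.065,"travel": [0,0,0],"turn": 0}]}}

```text
time: 31.85
ee_pos: [0.5376, 0.3881, 0.1768]
tcp_rot: [-180.0, -0.0, -156.3]
wrist_force: [-0.4, -0.3, -0.2]
opening: 0.0538
```

{"name": "move_arm", "arguments": {"commands": [{"claw": 0.065,"travel": [0,0,0],"turn": 0},{"claw": 0.065,"travel": [0,0,0],"turn": 0},{"claw": 0.065,"travel": [0,0,0],"turn": 0},{"claw": 0.065,"travel": [0,0,0],"turn": 0}]}}

```text
time: 32.18
ee_pos: [0.5376, 0.3884, 0.1773]
tcp_rot: [180.0, 0.0, -156.3]
wrist_force: [-1.6, 2.1, 3.0]
opening: 0.0458
```

Run:
```python
from h import *
go(.538,.3885,.1807,-156.3)
i=viewer.camera("side");cv2.imwrite("pics/s32.png",i[200:480,150:450].repeat(2,0).repeat(2,1))
```

```text
t32.18 pos [0.5376 0.3884 0.1773] rot [ 180.     0.  -156.3] open 0.0458 F [-1.6  2.1  3. ]
turn -0.03 travel cm [-0.04 -0.01 -0.34] q6 12.2
```

View pics/s32.png

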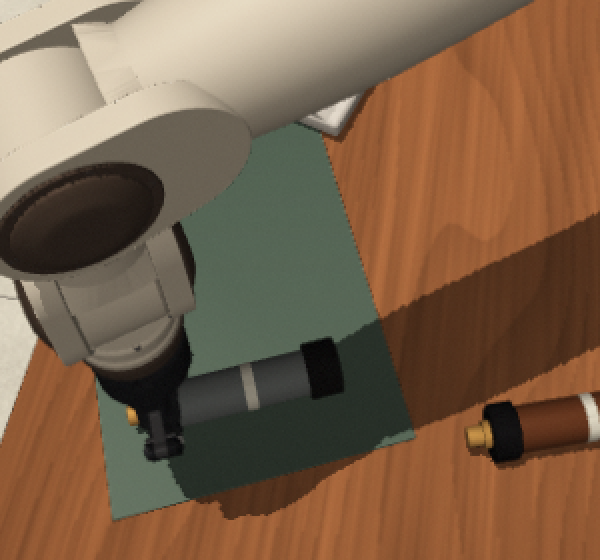

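{"name": "move_arm", "arguments": {"commands": [{"claw": 0.062,"travel": [0.1,0,-0.95],"turn": 0},{"claw": 0.062,"travel": [0.2,0,-0.95],"turn": 0},{"claw": 0.062,"travel": [0.3,0,-0.95],"turn": 0},{"claw": 0.062,"travel": [0.35,0,-0.95],"turn": 0},{"claw": 0.062,"travel": [0.4,0,-0.9],"turn": 0}]}}

```text
time: 32.65
ee_pos: [0.525, 0.3825, 0.2249]
tcp_rot: [-180.0, -0.0, -156.3]
wrist_force: [-0.7, -0.7, -5.9]
opening: 0.0456
```

Run:
```python
from h import *
go(.538,.3885,.1807,-156.3);print(status.get_obs()["torque"])
i=viewer.camera("side");cv2.imwrite("pics/s33.png",i[200:480,150:450].repeat(2,0).repeat(2,1))
```

```text
t32.65 pos [0.525  0.3825 0.2249] rot [-180.    -0.  -156.3] open 0.0456 F [-0.7 -0.7 -5.9]
turn -0.04 travel cm [-1.44  0.03  4.42] q6 12.4
[ 0.04494112 -0.03530501 -0.03474707]
```

View pics/s33.png

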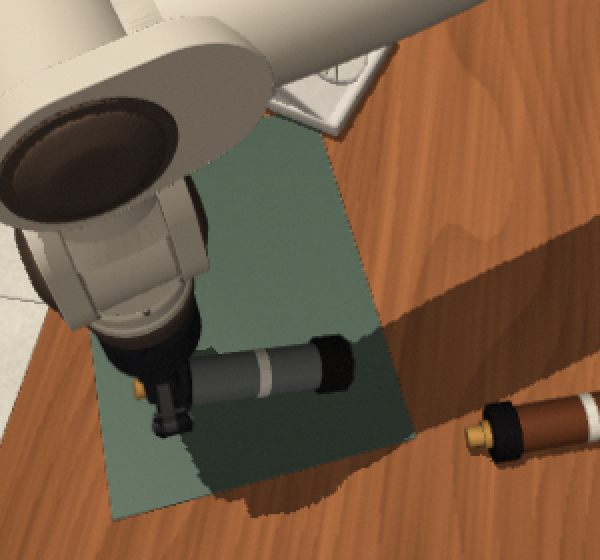

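{"name": "move_arm", "arguments": {"commands": [{"claw": 0.063,"travel": [0.4,0,-0.95],"turn": 0},{"claw": 0.063,"travel": [0.4,0,-0.95],"turn": 0},{"claw": 0.063,"travel": [0.5,0,-0.9],"turn": 0},{"claw": 0.063,"travel": [0.5,0,-0.9],"turn": 0},{"claw": 0.063,"travel": [0.5,0,-0.85],"turn": 0}]}}

```text
time: 33.12
ee_pos: [0.5037, 0.3733, 0.2704]
tcp_rot: [180.0, 0.0, -156.3]
wrist_force: [-1.2, 0.2, -7.0]
opening: 0.0458
```

Run:
```python
from h import *
go(.538,.3885,.1807,-156.3);print(status.get_obs()["torque"])
i=viewer.camera("side");cv2.imwrite("pics/s34.png",i[200:480,150:450].repeat(2,0).repeat(2,1))
```

```text
t33.12 pos [0.5037 0.3733 0.2704] rot [ 180.     0.  -156.3] open 0.0458 F [-1.2  0.2 -7. ]
turn -0.04 travel cm [-3.75  0.02  8.97] q6 12.9
[ 0.01789865  0.02254564 -0.00020028]
```

View pics/s34.png

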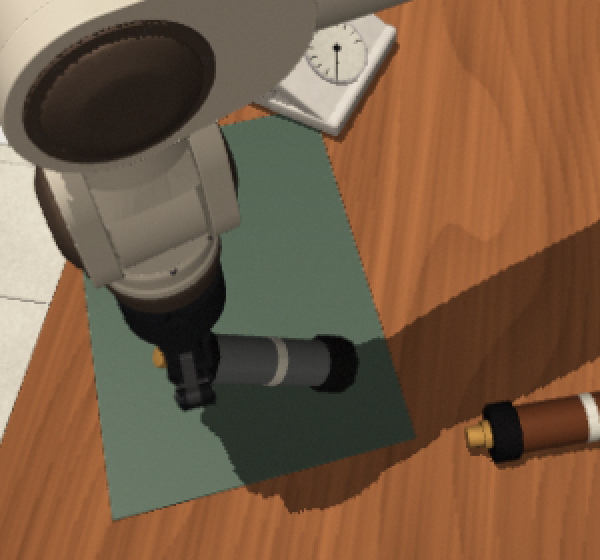

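{"name": "move_arm", "arguments": {"commands": [{"claw": 0.065,"travel": [0.4,0,-1.0],"turn": 0},{"claw": 0.065,"travel": [0.4,0,-1.0],"turn": 0},{"claw": 0.065,"travel": [0.4,0,-1.2],"turn": 0},{"claw": 0.065,"travel": [0.4,0,-1.2],"turn": 0},{"claw": 0.065,"travel": [0.4,0,-1.2],"turn": 0}]}}

```text
time: 33.58
ee_pos: [0.4856, 0.3653, 0.3266]
tcp_rot: [-180.0, 0.0, -156.3]
wrist_force: [0.0, 1.2, -7.3]
opening: 0.0458
```

Run:
```python
from h import *
go(.538,.3885,.1807,-156.3);print(status.get_obs()["torque"])
i=viewer.camera("side");cv2.imwrite("pics/s35.png",i[200:480,150:450].repeat(2,0).repeat(2,1))
```

```text
t33.58 pos [0.4856 0.3653 0.3266] rot [-180.     0.  -156.3] open 0.0458 F [ 0.   1.2 -7.3]
turn -0.04 travel cm [-5.730e+00  1.000e-02  1.459e+01] q6 13.3
[ 0.13170403 -0.16655303 -0.04511498]
```

View pics/s35.png

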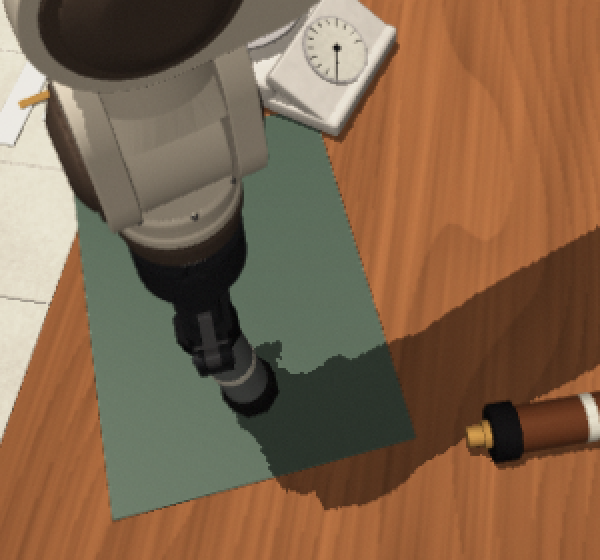

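{"name": "move_arm", "arguments": {"commands": [{"claw": 0.065,"travel": [1.5,0,-1.5],"turn": 0},{"claw": 0.065,"travel": [-0.5,0,0],"turn": 0},{"claw": 0.065,"travel": [0,0,0],"turn": 0},{"claw": 0.065,"travel": [0,0,0],"turn": 0}]}}

```text
time: 33.97
ee_pos: [0.4771, 0.3616, 0.34]
tcp_rot: [-180.0, -0.0, -156.3]
wrist_force: [0.7, 0.6, -7.7]
opening: 0.0457
```

Run:
```python
from h import *
go(.538,.3885,.1807,-156.3);print(status.get_obs()["torque"])
i=viewer.camera("side");cv2.imwrite("pics/s36.png",i[200:480,150:450].repeat(2,0).repeat(2,1))
o=status.get_obs()["ee_pos"]
print((proj("side",[o-[0,0,.1547+.143],o-[0,0,.1547+.158],o-[0,0,.1547]])-[150,200])*2)
```

```text
t33.97 pos [0.4771 0.3616 0.34  ] rot [-180.    -0.  -156.3] open 0.0457 F [ 0.7  0.6 -7.7]
turn -0.05 travel cm [-6.660e+00  1.000e-02  1.593e+01] q6 13.5
[ 0.0335468  -0.14159133  0.01970567]
[[236.02000026 380.59433995]
 [237.4866782  386.77090738]
 [219.65113689 311.41103084]]
```

View pics/s36.png

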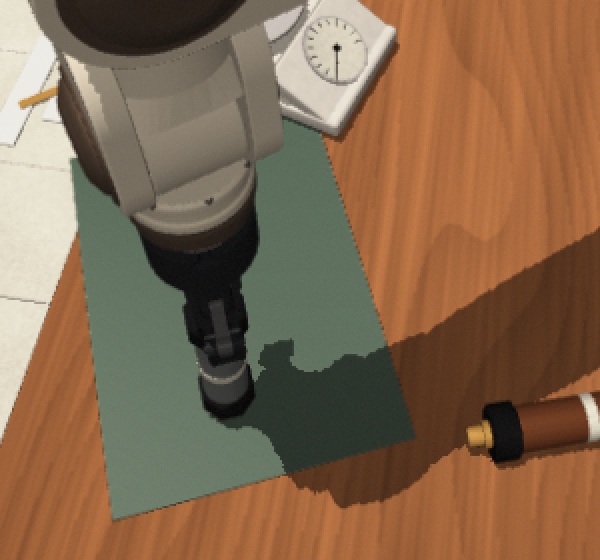

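{"name": "move_arm", "arguments": {"commands": [{"claw": 0.06,"travel": [0,0,0.4],"turn": 0},{"claw": 0.06,"travel": [0,0,0.4],"turn": 0},{"claw": 0.06,"travel": [0,0,0],"turn": 0}]}}

```text
time: 34.27
ee_pos: [0.4767, 0.3614, 0.3305]
tcp_rot: [-180.0, -0.1, -156.3]
wrist_force: [-0.8, 0.3, -8.2]
opening: 0.0455
```

{"name": "move_arm", "arguments": {"commands": [{"claw": 0.06,"travel": [0,0,0.3],"turn": 0},{"claw": 0.06,"travel": [0,0,0.3],"turn": 0},{"claw": 0.06,"travel": [0,0,0],"turn": 0}]}}

```text
time: 34.52
ee_pos: [0.4767, 0.3614, 0.3255]
tcp_rot: [-180.0, -0.1, -156.3]
wrist_force: [-1.0, 0.1, -7.7]
opening: 0.0455
```

{"name": "move_arm", "arguments": {"commands": [{"claw": 0.065,"travel": [0,0,0.2],"turn": 0},{"claw": 0.065,"travel": [0,0,0.2],"turn": 0},{"claw": 0.065,"travel": [0,0,0],"turn": 0}]}}

```text
time: 34.77
ee_pos: [0.477, 0.3615, 0.3237]
tcp_rot: [180.0, 0.2, -156.3]
wrist_force: [0.3, -0.3, 0.7]
opening: 0.0457
```

{"name": "move_arm", "arguments": {"commands": [{"claw": 0.07,"travel": [0,0,0.1],"turn": 0},{"claw": 0.1,"travel": [0,0,0],"turn": 0},{"claw": 0.2,"travel": [0,0,0],"turn": 0},{"claw": 0.4,"travel": [0,0,0],"turn": 0},{"claw": 0.6,"travel": [0,0,0],"turn": 0}]}}

```text
time: 35.18
ee_pos: [0.4767, 0.3615, 0.3215]
tcp_rot: [180.0, 0.0, -156.3]
wrist_force: [-1.2, 0.2, -0.7]
opening: 0.0679
```

{"name": "move_arm", "arguments": {"commands": [{"claw": 0.6,"travel": [0,0,0],"turn": 0},{"claw": 0.6,"travel": [0,0,0],"turn": 0},{"claw": 0.6,"travel": [0,0,0],"turn": 0}]}}

```text
time: 35.43
ee_pos: [0.4767, 0.3615, 0.3213]
tcp_rot: [-180.0, -0.0, -156.3]
wrist_force: [-0.3, 0.5, 0.1]
opening: 0.0679
```

Run:
```python
from h import *
go(.477,.3615,.3157,-156.3)
i=viewer.camera("side")
cv2.imwrite("pics/s37.png",cv2.resize(i[300:420,210:330],(600,600),interpolation=cv2.INTER_CUBIC))
for x in (.467,.472,.477,.482): print(x,((proj("side",[[x,.3615,.161],[x,.3615,.018]])-[210,300])*5).round(0).tolist())
```

```text
t35.43 pos [0.4767 0.3615 0.3213] rot [-180.    -0.  -156.3] open 0.0679 F [-0.3  0.5  0.1]
turn -0.04 travel cm [-0.02 -0.01  0.56] q6 13.5
0.467 [[288.0, 316.0], [323.0, 480.0]]
0.472 [[273.0, 313.0], [310.0, 478.0]]
0.477 [[257.0, 311.0], [296.0, 476.0]]
0.482 [[241.0, 309.0], [282.0, 474.0]]
```

View pics/s37.png

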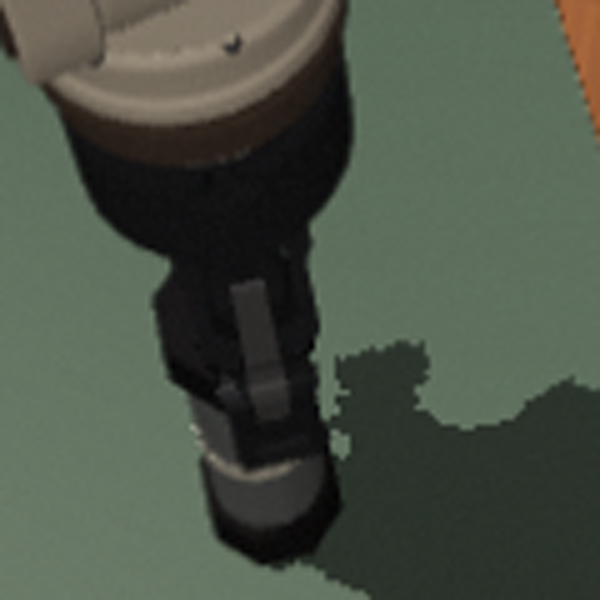

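Run:
```python
from h import *
P=plane("side",[(264.2,399.5),(264.2,402)],.018);print(P)
go(P[0,0],P[0,1],.3157,-156.3)
```

```text
[[0.48410244 0.37065334 0.018     ]
 [0.48310988 0.37507052 0.018     ]]
t35.48 pos [0.4768 0.3615 0.3213] rot [-180.    -0.  -156.3] open 0.0681 F [ 0.   0.3 -0. ]
turn -0.04 travel cm [-1.04  0.54  0.56] q6 13.5
```

{"name": "move_arm", "arguments": {"commands": [{"claw": 0.7,"travel": [-0.9,0.3,0],"turn": 0},{"claw": 0.7,"travel": [0,0,0.5],"turn": 0},{"claw": 0.7,"travel": [0,0,0],"turn": 0},{"claw": 0.7,"travel": [0,0,0],"turn": 0}]}}

```text
time: 35.82
ee_pos: [0.4836, 0.3676, 0.3157]
tcp_rot: [-180.0, -0.1, -156.3]
wrist_force: [-0.8, -0.3, 0.2]
opening: 0.073
```

Run:
```python
from h import *
go(.477,.3615,.3157,-156.3)
i=viewer.camera("side")
cv2.imwrite("pics/s38.png",cv2.resize(i[300:420,210:330],(600,600),interpolation=cv2.INTER_CUBIC))
```

```text
t35.82 pos [0.4836 0.3676 0.3157] rot [-1.800e+02 -1.000e-01 -1.563e+02] open 0.0730 F [-0.8 -0.3  0.2]
turn -0.04 travel cm [ 0.85 -0.3  -0.  ] q6 13.6
```

View pics/s38.png

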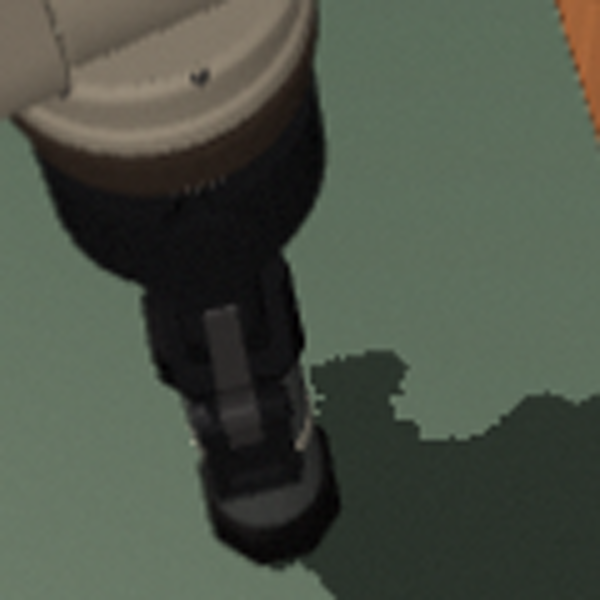

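Good: the guard is now centred behind the finger. Gripping hard and lifting.

{"name": "move_arm", "arguments": {"commands": [{"claw": -1,"travel": [0,0,0],"turn": 0},{"claw": -1,"travel": [0,0,0],"turn": 0},{"claw": -1,"travel": [0,0,0],"turn": 0},{"claw": -1,"travel": [0,0,0],"turn": 0},{"claw": -1,"travel": [0,0,0],"turn": 0}], "squeeze": 70}}

```text
time: 36.28
ee_pos: [0.4838, 0.3677, 0.3169]
tcp_rot: [-180.0, 0.0, -156.4]
wrist_force: [0.8, -1.7, 4.4]
opening: 0.0453
```

{"name": "move_arm", "arguments": {"commands": [{"claw": -1,"travel": [0,0,-1],"turn": 0},{"claw": -1,"travel": [0,0,-2.5],"turn": 0},{"claw": -1,"travel": [0,0,-3],"turn": 0},{"claw": -1,"travel": [0,0,-2.5],"turn": 0},{"claw": -1,"travel": [0,0,0],"turn": 0}]}}

```text
time: 36.7
ee_pos: [0.4837, 0.368, 0.4112]
tcp_rot: [179.9, 0.3, -156.3]
wrist_force: [1.1, 1.0, -6.5]
opening: 0.0449
```

Run:
```python
from h import *
go(.5657,-.0584,.43)
i=viewer.camera("side")
cv2.imwrite("pics/s39.png",cv2.resize(i[240:440,170:370],(600,600),interpolation=cv2.INTER_CUBIC))
```

```text
t36.70 pos [0.4837 0.368  0.4112] rot [ 179.9    0.3 -156.3] open 0.0449 F [ 1.1  1.  -6.5]
turn 0.0 travel cm [  9.61 -42.34  -1.88] q6 13.6
```

View pics/s39.png

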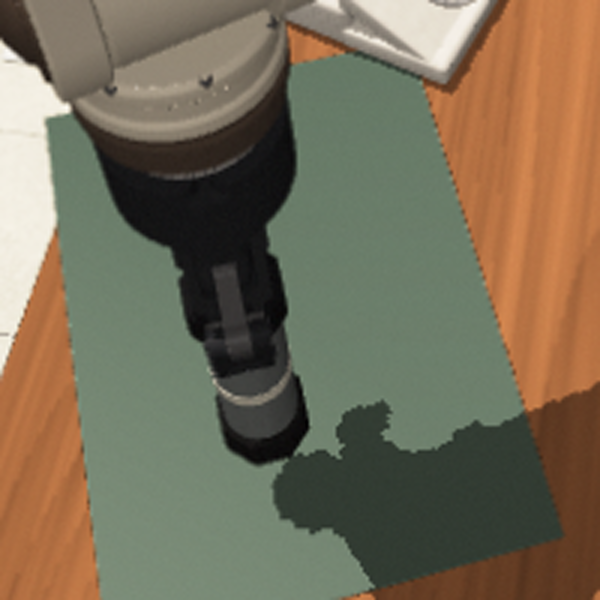

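{"name": "move_arm", "arguments": {"commands": [{"claw": -1,"travel": [0,0,-2],"turn": 0},{"claw": -1,"travel": [0.8,-3.5,0],"turn": 0},{"claw": -1,"travel": [0.8,-3.5,0],"turn": 0},{"claw": -1,"travel": [0.8,-3.5,0],"turn": 0},{"claw": -1,"travel": [0.8,-3.5,0],"turn": 0}]}}

```text
time: 37.17
ee_pos: [0.5107, 0.2256, 0.4232]
tcp_rot: [180.0, -0.2, -156.3]
wrist_force: [0.9, 0.3, -8.6]
opening: 0.0448
```

{"name": "move_arm", "arguments": {"commands": [{"claw": -1,"travel": [0.8,-3.5,0],"turn": 0},{"claw": -1,"travel": [0.8,-3.5,0],"turn": 0},{"claw": -1,"travel": [0.8,-3.5,0],"turn": 0},{"claw": -1,"travel": [0.8,-3.5,0],"turn": 0},{"claw": -1,"travel": [0.8,-3.5,0],"turn": 0}]}}

```text
time: 37.58
ee_pos: [0.5443, 0.0487, 0.4234]
tcp_rot: [179.9, -0.2, -156.3]
wrist_force: [1.6, 1.7, -7.7]
opening: 0.0445
```

{"name": "move_arm", "arguments": {"commands": [{"claw": -1,"travel": [0.8,-3.5,0],"turn": 0},{"claw": -1,"travel": [0.8,-3.5,0],"turn": 0},{"claw": -1,"travel": [0.8,-3,0],"turn": 0},{"claw": -1,"travel": [0,0,0],"turn": 0},{"claw": -1,"travel": [0,0,0],"turn": 0}]}}

```text
time: 38.0
ee_pos: [0.5626, -0.0525, 0.4232]
tcp_rot: [179.9, -0.2, -156.5]
wrist_force: [0.2, 0.9, -7.4]
opening: 0.0451
```

Run:
```python
from h import *
go(.5657,-.0584,.3895)
i=viewer.camera("side")
cv2.imwrite("pics/s40.png",cv2.resize(i[80:280,180:380],(600,600),interpolation=cv2.INTER_CUBIC))
```

```text
t38.00 pos [ 0.5626 -0.0525  0.4232] rot [ 179.9   -0.2 -156.5] open 0.0451 F [ 0.2  0.9 -7.4]
turn 0.0 travel cm [-0.05 -0.67  3.37] q6 -28.8
```

View pics/s40.png

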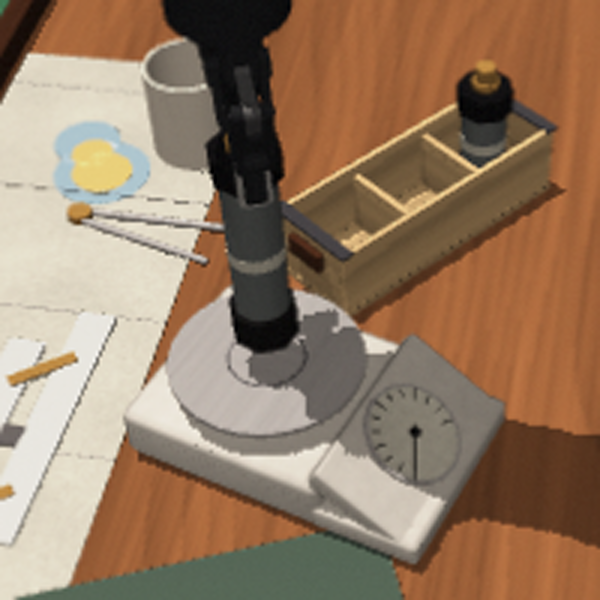

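Run:
```python
from h import *
o=status.get_obs()["ee_pos"]
print((proj("side",[o-[0,0,.1547],o-[0,0,.1547+.128],o-[0,0,.1547+.158]])-[180,80])*3)
```

```text
[[243.99043133 157.19965079]
 [260.96734062 299.16884855]
 [264.50535666 328.59651112]]
```

{"name": "move_arm", "arguments": {"commands": [{"claw": -1,"travel": [-0.05,-0.6,0.8],"turn": 0},{"claw": -1,"travel": [0,0,1],"turn": 0},{"claw": -1,"travel": [0,0,0.8],"turn": 0},{"claw": -1,"travel": [0,0,0.2],"turn": 0},{"claw": -1,"travel": [0,0,0],"turn": 0}]}}

```text
time: 38.47
ee_pos: [0.565, -0.0555, 0.3969]
tcp_rot: [179.9, -0.1, -156.3]
wrist_force: [-0.7, -0.8, -7.7]
opening: 0.0446
```

Run:
```python
from h import *
go(.5657,-.0584,.3895)
i=viewer.camera("side")
cv2.imwrite("pics/s41.png",cv2.resize(i[80:280,180:380],(600,600),interpolation=cv2.INTER_CUBIC))
```

```text
t38.47 pos [ 0.565  -0.0555  0.3969] rot [ 1.799e+02 -1.000e-01 -1.563e+02] open 0.0446 F [-0.7 -0.8 -7.7]
turn 0.0 travel cm [ 0.06 -0.29  0.74] q6 -29.3
```

View pics/s41.png

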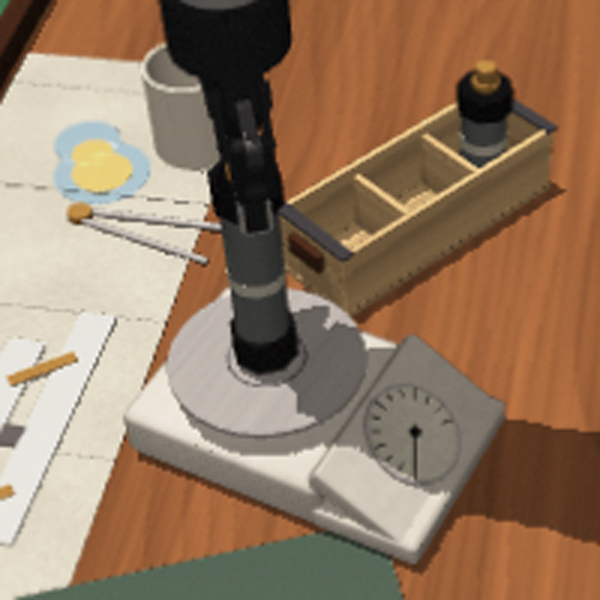

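{"name": "move_arm", "arguments": {"commands": [{"claw": -1,"travel": [0,-0.25,0.3],"turn": 0},{"claw": -1,"travel": [0,0,0.4],"turn": 0},{"claw": -1,"travel": [0,0,0.3],"turn": 0},{"claw": -1,"travel": [0,0,0.2],"turn": 0},{"claw": -1,"travel": [0,0,0],"turn": 0}]}}

```text
time: 38.93
ee_pos: [0.5664, -0.0585, 0.3863]
tcp_rot: [-180.0, 0.0, -156.3]
wrist_force: [1.2, -1.0, -4.9]
opening: 0.0449
```

Run:
```python
from h import *
go(.5657,-.0584,.3895)
```

```text
t38.93 pos [ 0.5664 -0.0585  0.3863] rot [-180.     0.  -156.3] open 0.0449 F [ 1.2 -1.  -4.9]
turn 0.0 travel cm [ 0.06  0.03 -0.32] q6 -29.5
```

{"name": "move_arm", "arguments": {"commands": [{"claw": -1,"travel": [0,0,0.3],"turn": 0},{"claw": -1,"travel": [0,0,0.2],"turn": 0},{"claw": -1,"travel": [0,0,0],"turn": 0},{"claw": -1,"travel": [0,0,0],"turn": 0}]}}

```text
time: 39.27
ee_pos: [0.5663, -0.0585, 0.382]
tcp_rot: [-180.0, 0.1, -156.3]
wrist_force: [1.0, -1.3, 0.5]
opening: 0.0449
```

{"name": "move_arm", "arguments": {"commands": [{"claw": 0.1,"travel": [0,0,0],"turn": 0},{"claw": 0.2,"travel": [0,0,0],"turn": 0},{"claw": 0.4,"travel": [0,0,0],"turn": 0},{"claw": 0.6,"travel": [0,0,0],"turn": 0},{"claw": 0.7,"travel": [0,0,0],"turn": 0}]}}

```text
time: 39.68
ee_pos: [0.5663, -0.0583, 0.3814]
tcp_rot: [180.0, -0.0, -156.3]
wrist_force: [-0.1, 0.5, 0.1]
opening: 0.0727
```

{"name": "move_arm", "arguments": {"commands": [{"claw": 0.7,"travel": [0,0,-1],"turn": 0},{"claw": 0.7,"travel": [0,0,-2],"turn": 0},{"claw": 0.7,"travel": [0,0,-3],"turn": 0},{"claw": 0.7,"travel": [0,0,-2],"turn": 0},{"claw": 0.7,"travel": [0,0,0],"turn": 0}]}}

```text
time: 40.1
ee_pos: [0.5659, -0.0583, 0.4667]
tcp_rot: [-179.8, 0.3, -156.3]
wrist_force: [1.0, 0.1, 1.0]
opening: 0.0722
```

Run:
```python
from h import *
go(.5657,-.0584,.3815)
i=viewer.camera("side")
cv2.imwrite("pics/s42.png",cv2.resize(i[80:280,180:380],(600,600),interpolation=cv2.INTER_CUBIC))
```

```text
t40.10 pos [ 0.5659 -0.0583  0.4667] rot [-179.8    0.3 -156.3] open 0.0722 F [1.  0.1 1. ]
turn 0.0 travel cm [0.02 0.   8.52] q6 -29.5
```

View pics/s42.png

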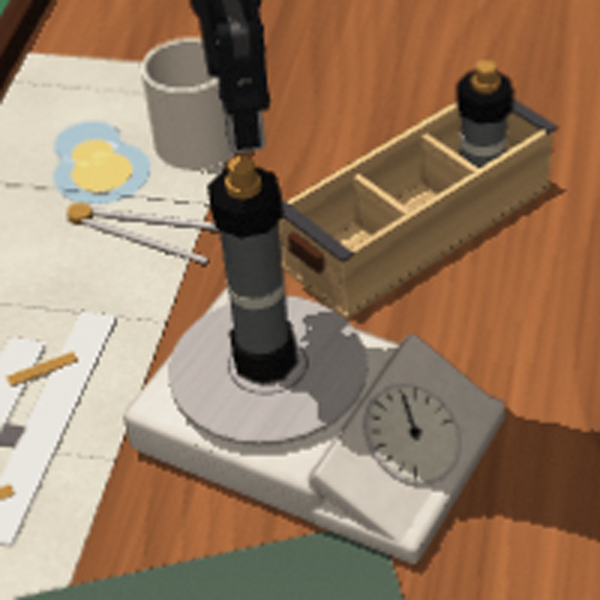

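bottle_l stands upright in the ring, let go, and the needle has moved to a heavier reading. Waiting.

{"name": "move_arm", "arguments": {"commands": [{"claw": 0.7,"travel": [0,0,0],"turn": 0},{"claw": 0.7,"travel": [0,0,0],"turn": 0},{"claw": 0.7,"travel": [0,0,0],"turn": 0},{"claw": 0.7,"travel": [0,0,0],"turn": 0},{"claw": 0.7,"travel": [0,0,0],"turn": 0}]}}

```text
time: 40.57
ee_pos: [0.5662, -0.0584, 0.4608]
tcp_rot: [180.0, -0.0, -156.3]
wrist_force: [-1.3, 0.5, -0.1]
opening: 0.0722
```

{"name": "move_arm", "arguments": {"commands": [{"claw": 0.7,"travel": [0,0,0],"turn": 0},{"claw": 0.7,"travel": [0,0,0],"turn": 0},{"claw": 0.7,"travel": [0,0,0],"turn": 0},{"claw": 0.7,"travel": [0,0,0],"turn": 0},{"claw": 0.7,"travel": [0,0,0],"turn": 0}]}}

```text
time: 40.98
ee_pos: [0.5663, -0.0584, 0.4614]
tcp_rot: [-180.0, 0.0, -156.3]
wrist_force: [0.8, 0.3, 0.3]
opening: 0.0722
```

{"name": "move_arm", "arguments": {"commands": [{"claw": 0.7,"travel": [0,0,0],"turn": 0},{"claw": 0.7,"travel": [0,0,0],"turn": 0},{"claw": 0.7,"travel": [0,0,0],"turn": 0},{"claw": 0.7,"travel": [0,0,0],"turn": 0},{"claw": 0.7,"travel": [0,0,0],"turn": 0}]}}

```text
time: 41.4
ee_pos: [0.5663, -0.0584, 0.4614]
tcp_rot: [-180.0, 0.0, -156.3]
wrist_force: [0.6, 0.6, -0.4]
opening: 0.0726
```

{"name": "move_arm", "arguments": {"commands": [{"claw": 0.7,"travel": [0,0,0],"turn": 0},{"claw": 0.7,"travel": [0,0,0],"turn": 0},{"claw": 0.7,"travel": [0,0,0],"turn": 0},{"claw": 0.7,"travel": [0,0,0],"turn": 0},{"claw": 0.7,"travel": [0,0,0],"turn": 0}]}}

```text
time: 41.82
ee_pos: [0.5663, -0.0584, 0.4614]
tcp_rot: [180.0, -0.0, -156.3]
wrist_force: [0.3, 0.0, -0.6]
opening: 0.0724
```

{"name": "move_arm", "arguments": {"commands": [{"claw": 0.7,"travel": [0,0,0],"turn": 0},{"claw": 0.7,"travel": [0,0,0],"turn": 0},{"claw": 0.7,"travel": [0,0,0],"turn": 0},{"claw": 0.7,"travel": [0,0,0],"turn": 0},{"claw": 0.7,"travel": [0,0,0],"turn": 0}]}}

```text
time: 42.23
ee_pos: [0.5663, -0.0584, 0.4614]
tcp_rot: [180.0, -0.0, -156.3]
wrist_force: [0.8, -0.0, -0.2]
opening: 0.0729
```

{"name": "move_arm", "arguments": {"commands": [{"claw": 0.7,"travel": [0,0,0],"turn": 0},{"claw": 0.7,"travel": [0,0,0],"turn": 0},{"claw": 0.7,"travel": [0,0,0],"turn": 0},{"claw": 0.7,"travel": [0,0,0],"turn": 0},{"claw": 0.7,"travel": [0,0,0],"turn": 0}]}}

```text
time: 42.65
ee_pos: [0.5663, -0.0584, 0.4613]
tcp_rot: [180.0, -0.0, -156.3]
wrist_force: [0.8, -0.8, 0.4]
opening: 0.0726
```

{"name": "move_arm", "arguments": {"commands": [{"claw": 0.7,"travel": [0,0,0],"turn": 0},{"claw": 0.7,"travel": [0,0,0],"turn": 0},{"claw": 0.7,"travel": [0,0,0],"turn": 0},{"claw": 0.7,"travel": [0,0,0],"turn": 0},{"claw": 0.7,"travel": [0,0,0],"turn": 0}]}}

```text
time: 43.07
ee_pos: [0.5663, -0.0584, 0.4614]
tcp_rot: [180.0, -0.0, -156.3]
wrist_force: [0.0, -0.9, 0.0]
opening: 0.0725
```

Run:
```python
from h import *
go(.5657,-.0584,.3815)
i=viewer.camera("side")
cv2.imwrite("pics/s43.png",cv2.resize(i[80:280,180:380],(600,600),interpolation=cv2.INTER_CUBIC))
P=np.array([[.5657,-.0584,.069],[.5657,-.0584,.069+.17]])
print((proj("side",P)-[180,80])*3)
```

```text
t43.07 pos [ 0.5663 -0.0584  0.4614] rot [ 180.    -0.  -156.3] open 0.0725 F [ 0.  -0.9  0. ]
turn 0.0 travel cm [0.05 0.02 7.99] q6 -29.5
[[267.09454996 360.38460541]
 [245.97445085 185.68769662]]
```

View pics/s43.png

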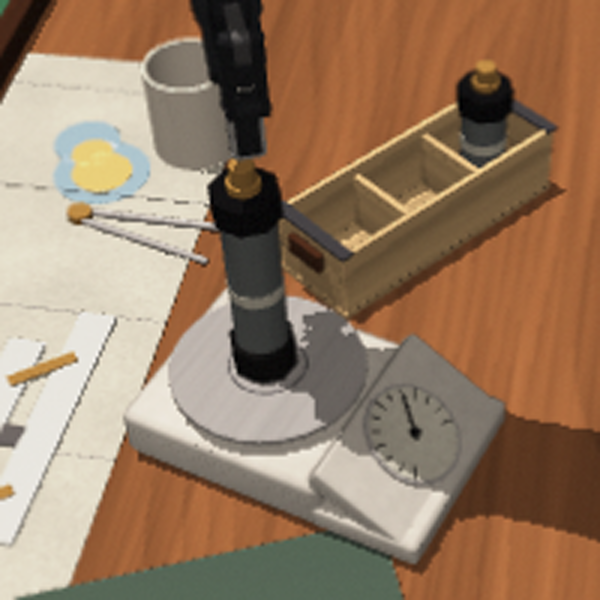

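Needle steady, so weighing 2 is done. Now into the crate's far compartment.

Run:
```python
from h import *
c=lambda c:(np.array(c,float)/3.6+[275,130])
print(plane("top",[c((482,208)),c((570,280)),c((659.5,353.5))],.07))
```

```text
[[ 0.53657162 -0.2412375   0.07      ]
 [ 0.48979213 -0.29853224  0.07      ]
 [ 0.44197945 -0.35716794  0.07      ]]
```

{"name": "move_arm", "arguments": {"commands": [{"claw": 0.7,"travel": [0,0,3],"turn": 0},{"claw": 0.7,"travel": [0,0,3],"turn": 0},{"claw": 0.7,"travel": [0,0,1.9],"turn": 0},{"claw": 0.7,"travel": [0,0,0],"turn": 0},{"claw": -1,"travel": [0,0,0],"turn": 0}], "squeeze": 70}}

```text
time: 43.53
ee_pos: [0.566, -0.0584, 0.3821]
tcp_rot: [180.0, -0.1, -156.3]
wrist_force: [1.4, 0.2, 1.5]
opening: 0.062
```

{"name": "move_arm", "arguments": {"commands": [{"claw": -1,"travel": [0,0,0],"turn": 0},{"claw": -1,"travel": [0,0,0],"turn": 0},{"claw": -1,"travel": [0,0,0],"turn": 0},{"claw": -1,"travel": [0,0,0],"turn": 0},{"claw": -1,"travel": [0,0,-1],"turn": 0}]}}

```text
time: 43.95
ee_pos: [0.5664, -0.0585, 0.3912]
tcp_rot: [180.0, -0.1, -156.3]
wrist_force: [0.2, -0.0, -8.3]
opening: 0.0449
```

{"name": "move_arm", "arguments": {"commands": [{"claw": -1,"travel": [0,0,-2],"turn": 0},{"claw": -1,"travel": [0,0,-2],"turn": 0},{"claw": -1,"travel": [0,0,0],"turn": 0}]}}

```text
time: 44.2
ee_pos: [0.5662, -0.0583, 0.4359]
tcp_rot: [-179.9, 0.2, -156.3]
wrist_force: [0.8, -0.5, -6.6]
opening: 0.0446
```

Run:
```python
from h import *
go(.54,-.2355,.43)
```

```text
t44.20 pos [ 0.5662 -0.0583  0.4359] rot [-179.9    0.2 -156.3] open 0.0446 F [ 0.8 -0.5 -6.6]
turn 0.0 travel cm [  9.51 -15.18   0.59] q6 -29.5
```

{"name": "move_arm", "arguments": {"commands": [{"claw": -1,"travel": [1.6,-2.6,0],"turn": 0},{"claw": -1,"travel": [1.6,-2.6,0],"turn": 0},{"claw": -1,"travel": [1.6,-2.6,0],"turn": 0},{"claw": -1,"travel": [1.6,-2.6,0],"turn": 0},{"claw": -1,"travel": [1.6,-2.6,0],"turn": 0}]}}

```text
time: 44.62
ee_pos: [0.5449, -0.2108, 0.4308]
tcp_rot: [179.9, -0.1, -156.3]
wrist_force: [1.1, -0.6, -8.3]
opening: 0.045
```

{"name": "move_arm", "arguments": {"commands": [{"claw": -1,"travel": [1.6,-2.4,0],"turn": 0},{"claw": -1,"travel": [0,0,1.5],"turn": 0},{"claw": -1,"travel": [0,0,1.0],"turn": 0},{"claw": -1,"travel": [0,0,0],"turn": 0},{"claw": -1,"travel": [0,0,0],"turn": 0}]}}

```text
time: 45.03
ee_pos: [0.5402, -0.2372, 0.4059]
tcp_rot: [179.9, -0.1, -156.3]
wrist_force: [-0.3, -0.2, -8.4]
opening: 0.0444
```

Run:
```python
from h import *
go(.539,-.238,.3198)
i=viewer.camera("side")
cv2.imwrite("pics/s44.png",cv2.resize(i[40:240,220:420],(600,600),interpolation=cv2.INTER_CUBIC))
o=status.get_obs()["ee_pos"]
print((proj("side",[o-[0,0,.3127],[*o[:2],.07],[.539,-.238,.07]])-[220,40])*3)
```

```text
t45.03 pos [ 0.5402 -0.2372  0.4059] rot [ 1.799e+02 -1.000e-01 -1.563e+02] open 0.0444 F [-0.3 -0.2 -8.4]
turn 0.0 travel cm [ 0.14 -0.02  8.61] q6 -47.4
[[222.70992499 304.08740755]
 [223.92472533 326.76004864]
 [225.64363103 326.20092741]]
```

View pics/s44.png

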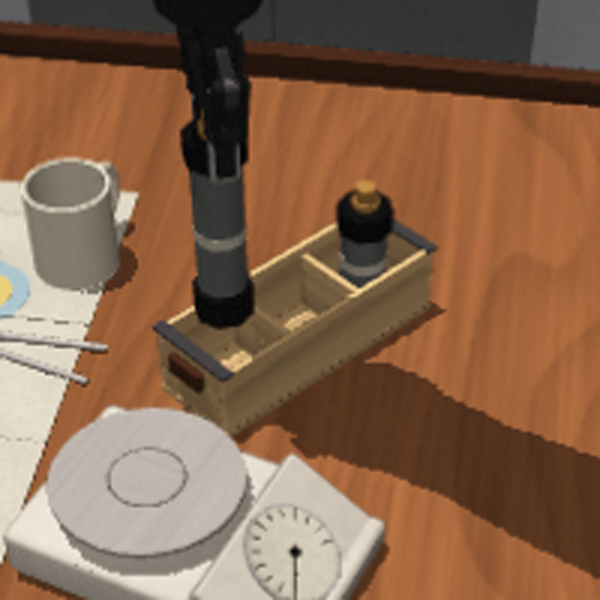

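{"name": "move_arm", "arguments": {"commands": [{"claw": -1,"travel": [0.3,0.1,0],"turn": 0},{"claw": -1,"travel": [0,0,1.5],"turn": 0},{"claw": -1,"travel": [0,0,1.5],"turn": 0},{"claw": -1,"travel": [0,0,1.0],"turn": 0},{"claw": -1,"travel": [0,0,0],"turn": 0}]}}

```text
time: 45.5
ee_pos: [0.5368, -0.2377, 0.3655]
tcp_rot: [179.9, -0.1, -156.3]
wrist_force: [0.3, 0.6, -8.4]
opening: 0.0446
```

Run:
```python
from h import *
go(.539,-.238,.3198)
i=viewer.camera("side")
cv2.imwrite("pics/s45.png",cv2.resize(i[40:240,220:420],(600,600),interpolation=cv2.INTER_CUBIC))
```

```text
t45.50 pos [ 0.5368 -0.2377  0.3655] rot [ 1.799e+02 -1.000e-01 -1.563e+02] open 0.0446 F [ 0.3  0.6 -8.4]
turn 0.0 travel cm [-0.19 -0.12  4.57] q6 -47.6
```

View pics/s45.png

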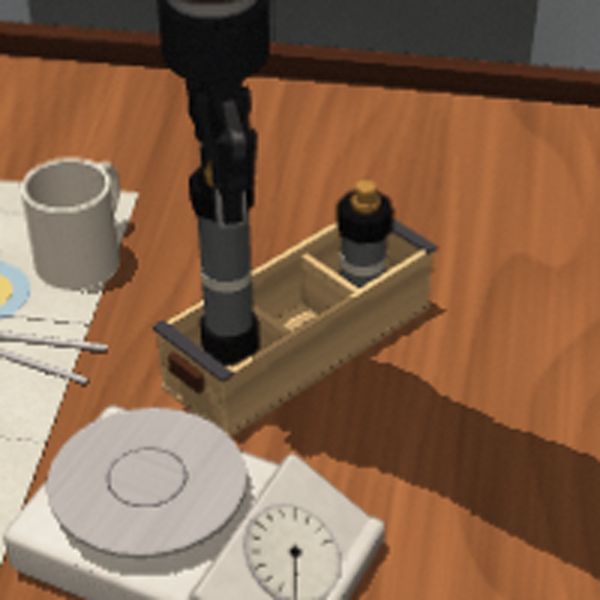

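The boot is inside the compartment without contact (still the full −8.4 N). Lowering on.

{"name": "move_arm", "arguments": {"commands": [{"claw": -1,"travel": [0,0,1.2],"turn": 0},{"claw": -1,"travel": [0,0,1.2],"turn": 0},{"claw": -1,"travel": [0,0,1.0],"turn": 0},{"claw": -1,"travel": [0,0,0.5],"turn": 0},{"claw": -1,"travel": [0,0,0],"turn": 0}]}}

```text
time: 45.97
ee_pos: [0.5369, -0.2381, 0.3276]
tcp_rot: [179.9, -0.1, -156.3]
wrist_force: [-0.1, -0.3, -8.3]
opening: 0.0445
```

{"name": "move_arm", "arguments": {"commands": [{"claw": -1,"travel": [0,0,0.3],"turn": 0},{"claw": -1,"travel": [0,0,0.2],"turn": 0},{"claw": -1,"travel": [0,0,0],"turn": 0},{"claw": -1,"travel": [0,0,0],"turn": 0}]}}

```text
time: 46.3
ee_pos: [0.537, -0.2383, 0.3237]
tcp_rot: [-180.0, 0.0, -156.3]
wrist_force: [0.2, -0.4, -8.6]
opening: 0.0445
```

{"name": "move_arm", "arguments": {"commands": [{"claw": -1,"travel": [0,0,0.2],"turn": 0},{"claw": -1,"travel": [0,0,0.2],"turn": 0},{"claw": -1,"travel": [0,0,0],"turn": 0},{"claw": -1,"travel": [0,0,0],"turn": 0}]}}

```text
time: 46.63
ee_pos: [0.5369, -0.2381, 0.323]
tcp_rot: [-179.8, 0.2, -156.3]
wrist_force: [-3.9, 3.0, 12.4]
opening: 0.0444
```

Run:
```python
from h import *
go(.539,-.238,.3198)
i=viewer.camera("side")
cv2.imwrite("pics/s46.png",cv2.resize(i[40:240,220:420],(600,600),interpolation=cv2.INTER_CUBIC))
```

```text
t46.63 pos [ 0.5369 -0.2381  0.323 ] rot [-179.8    0.2 -156.3] open 0.0444 F [-3.9  3.  12.4]
turn 0.0 travel cm [-0.2  -0.07  0.32] q6 -47.6
```

View pics/s46.png

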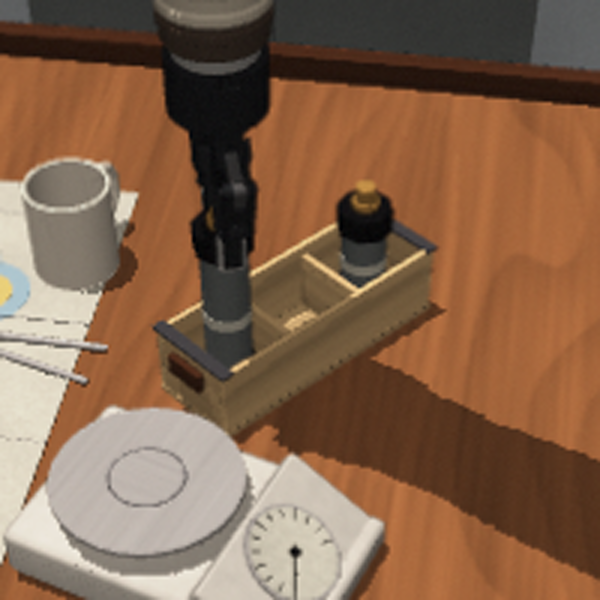

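Looks seated and upright. Releasing.

{"name": "move_arm", "arguments": {"commands": [{"claw": 0.1,"travel": [0,0,0],"turn": 0},{"claw": 0.2,"travel": [0,0,0],"turn": 0},{"claw": 0.4,"travel": [0,0,0],"turn": 0},{"claw": 0.6,"travel": [0,0,0],"turn": 0},{"claw": 0.7,"travel": [0,0,0],"turn": 0}]}}

```text
time: 47.1
ee_pos: [0.537, -0.2383, 0.3194]
tcp_rot: [-180.0, 0.0, -156.3]
wrist_force: [0.5, 0.2, -1.2]
opening: 0.0728
```

{"name": "move_arm", "arguments": {"commands": [{"claw": 0.7,"travel": [0,0,-1],"turn": 0},{"claw": 0.7,"travel": [0,0,-2],"turn": 0},{"claw": 0.7,"travel": [0,0,-3],"turn": 0},{"claw": 0.7,"travel": [0,0,-3],"turn": 0},{"claw": 0.7,"travel": [0,0,-2],"turn": 0}]}}

```text
time: 47.52
ee_pos: [0.5366, -0.2381, 0.433]
tcp_rot: [-179.9, 0.1, -156.3]
wrist_force: [0.8, -0.6, 0.1]
opening: 0.0727
```

{"name": "move_arm", "arguments": {"commands": [{"claw": 0.7,"travel": [3,0,0],"turn": 0},{"claw": 0.7,"travel": [3,0,0],"turn": 0},{"claw": 0.7,"travel": [3,0,0],"turn": 0},{"claw": 0.7,"travel": [3,3,0],"turn": 0},{"claw": 0.7,"travel": [3,3,0],"turn": 0}]}}

```text
time: 47.93
ee_pos: [0.3756, -0.2444, 0.4292]
tcp_rot: [180.0, -0.0, -156.4]
wrist_force: [-0.4, 0.5, 0.8]
opening: 0.0727
```

{"name": "move_arm", "arguments": {"commands": [{"claw": 0.7,"travel": [0,3,0],"turn": 0},{"claw": 0.7,"travel": [0,3,0],"turn": 0},{"claw": 0.7,"travel": [0,3,0],"turn": 0},{"claw": 0.7,"travel": [0,0,0],"turn": 0},{"claw": 0.7,"travel": [0,0,0],"turn": 0}]}}

```text
time: 48.35
ee_pos: [0.3402, -0.1607, 0.4307]
tcp_rot: [-179.9, 0.1, -156.2]
wrist_force: [0.4, -1.1, -0.2]
opening: 0.0727
```

Run:
```python
from h import *
go(.539,-.238,.3198)
i=viewer.camera("side");t=viewer.camera("top")
cv2.imwrite("pics/s47.png",cv2.resize(i[40:240,180:420],(720,600),interpolation=cv2.INTER_CUBIC))
cv2.imwrite("pics/t47.png",t)
```

```text
t48.35 pos [ 0.3402 -0.1607  0.4307] rot [-1.799e+02  1.000e-01 -1.562e+02] open 0.0727 F [ 0.4 -1.1 -0.2]
turn 0.0 travel cm [-15.08 -15.08  11.09] q6 -49.0
```

View pics/s47.png

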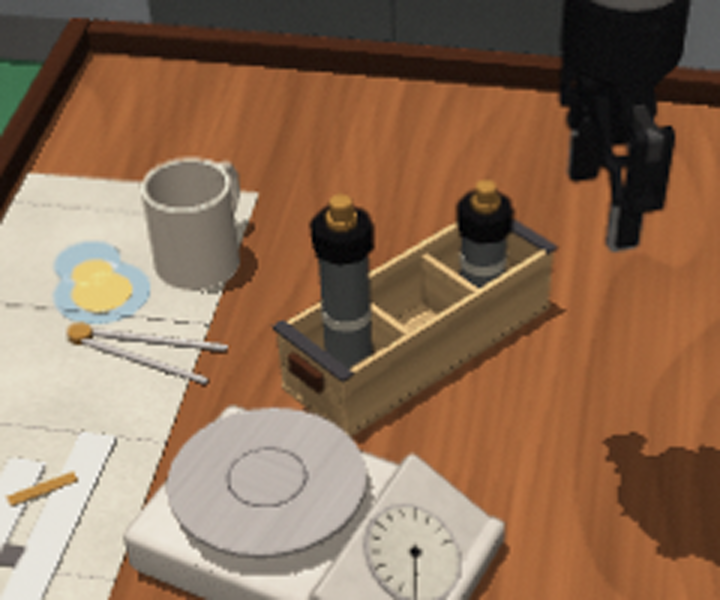

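View pics/t47.png

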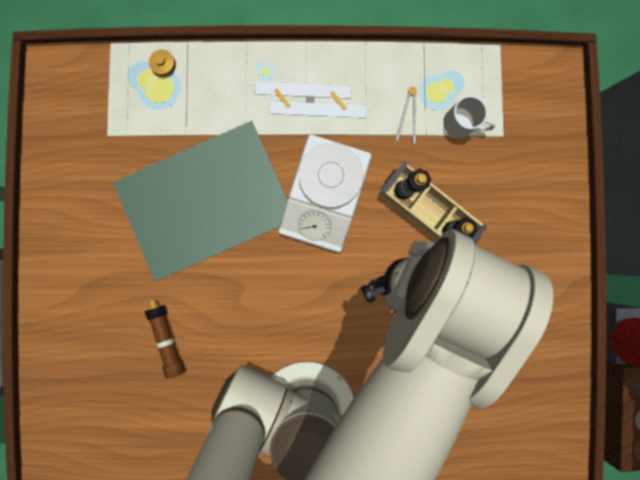

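Run:
```python
from h import *
t=cv2.imread("pics/t47.png");cv2.imwrite("pics/c48.png",cv2.resize(t[150:260,375:495],(654,600),interpolation=cv2.INTER_CUBIC))
for p in ([.537,-.238],[.4417,-.358]):
  h=.19 if p[0]>.5 else .13
  for z in (.006+h,.006+h-.02): print(p,z,(proj("top",[[*p,z]])-[375,150])*5.454,(proj("side",[[*p,z]])-[180,40])*3)
```

```text
[0.537, -0.238] 0.196 [[251.72996047 158.55723003]] [[341.64966067 200.53850295]]
[0.537, -0.238] 0.17600000000000002 [[238.64358029 166.73080633]] [[342.72826169 221.95882719]]
[0.4417, -0.358] 0.136 [[510.09141442 418.74017368]] [[482.41424761 184.55117751]]
[0.4417, -0.358] 0.116 [[492.87065045 421.39218394]] [[481.64471162 204.18072036]]
```

View pics/c48.png

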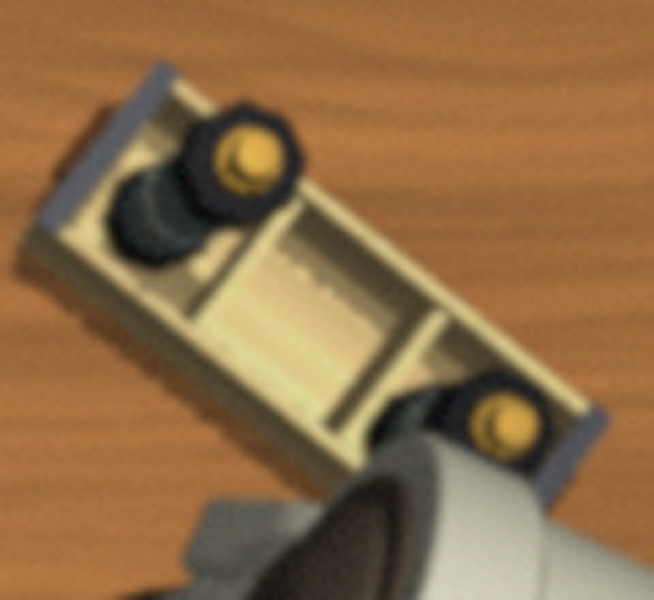

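Valve tips match the predictions for upright bottles on the crate floor: L predicted (252,159) and seen at about (255,155), S predicted (510,419) and seen at about (507,419). The pan is empty, the needle is at zero and the chart items look undisturbed. Handing in.

Run:
```python
from h import *
print(bot.job_done())
```

```text
the job is handed in; nothing more can be done
None
```

I weighed both bottles present, shortest first, and handed the job in at about 48 s. No verdict was reported.

**Bottles:** only bottle_s and bottle_l were there, measuring 84 mm and 143 mm between head and boot centres. The reading for bottle_m is None.

**Weighing:** each bottle stood alone and upright inside the engraved ring, let go, for about 3 s. The needle looked the same at the start and end of each wait. I judged that by eye and did not read values off the dial.

**Crate:** bottle_s is in the compartment nearest the robot and bottle_l in the one farthest from it.

**Last checks:**
- Both bottles are upright, with valve tips within a few pixels of where they would be standing on the crate floor.
- The pan is empty with the needle back at zero, and the gripper is clear of everything.
- The mug, rule and dividers look unmoved.

**What went wrong or disagreed:**
- The first attempt to stand up bottle_s failed. The lowest grip setting was too firm for it to turn, and a lighter one let it drop back onto the mat. I re-measured it and it stood on the second try.
- The arm touched down with bottle_l about 3 mm higher than I had computed, with 12 N at the wrist. After release the bottle settled at the expected height.

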